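# Stow the bench square in its tray and roll the tray into the covered bay

## Robot

A 7-joint arm with a two-finger parallel gripper is mounted at the origin on a cart in front of the work surface, level with it; the furniture and walls round the work are solid. World frame = base frame: x ahead of the robot, y to its left, z up, the work surface at z = 0. Lengths are in mm, angles in degrees, forces in N, time in s.
With the tool pointing down it reaches from about 425 to 875 mm from the base axis. Payload 8.4 kg.
Tool frame: the origin (TCP) lies midway between the tips of the shut fingers; the grasp point (between the pads) lies 19 mm behind it; z points along the fingers, y is the line along which they close (so a half turn about z gives the same grasp; the last joint's range is limited). The gripper opens to 87 mm and grips with 3 to 60 N. Pads are 19 mm wide; open, the fingers measure 117 mm over their backs; the gripper's body (75 mm by 190 mm) begins 51 mm behind the grasp point.
Start: joints at [61.524, 19.091, 2.286, 83.961, -0.768, 76.965, -3.352], TCP at [251.78, -599.225, 222.546] pointing down, gripper open.
Joint ranges: [-147.57, 147.57], [-21.85, 119.76], [-74.77, 79.35], [14.55, 137.4], [-85.83, 265.84], [4.83, 119.75], [-152.11, 152.11]. Speed limits (degrees/s): [127.2, 127.2, 159.86, 159.86, 180, 180, 180].

## Interface

Orientations are given as [roll, pitch, yaw] about the fixed x, y, z axes, in that order (R = Rz(yaw) Ry(pitch) Rx(roll)).
In Python, from station import ctrl gives the robot as it stands. The module is installed in compiled form; this text tells all that it offers.
- The arm moves only by the tool move_arm, never from a script. Its argument "motion" is a list that holds one entry, the list of rows, each a list of 5 numbers: the shift along the tool's x, y, z in cm, then the turn about the tool's z in rad, then the finger opening in cm, from 0 to 8.7. A call has 1 to 5 rows; each row is the pose to reach, as a shift and turn from the pose commanded when the call began, along the tool's axes at that moment; what a row does not reach only later rows make up. A row lasts 1/12 s, in which the tool goes at most 41.7 mm and 7.16 degrees, less where a joint would pass 70% of its speed; a pose out of reach is approached as far as the arm can. A call with a gripper value outside its range is refused whole. The fingers move at their own pace and stop on an object; the grip force is fixed at half the most. Time passes only in rows, so rows that repeat a pose let the fingers close. It gives the time, the measured TCP pose, the force, the opening and the grip force at its end, in the units of the state.
- ctrl.get_obs(): the state, without advancing time (a new reading comes with each control period).
- ctrl.capture(name): name is "scene" or "top"; returns (picture, depth): 420x560x3 uint8, red, green, blue; 420x560 float32, mm along the optical axis (not along the pixel's ray), 0 where there is no reading.
- ctrl.camera_model(name): a dict with "fx", "fy", "cx", "cy" (pixels), "dist_coeffs" ([k1, k2, p1, p2, k3] as OpenCV has them; the pictures are not rectified), "R" (3x3) and "t" (3): a world point X has camera coordinates R X + t. Camera axes: x right, y down, z forward; pixel columns grow to the right and rows downward; lengths in mm; the calibration is good to about 2 mm. A picture is of the moment at which its call begins. camera_model takes no time and is no camera call.
- ctrl.sign_off(): hands the job in; it is judged then, once.
Trained networks look in the newest picture that a camera, given by its name, has taken for a name from the list of things; names that differ only in an ending like _2 or _b are one class to them, and where a whole thing is asked for, a point or a joint stands for the part that bears it (a point fixed in the world has none). Each returns a list of dicts, best first, with "conf" (0 to 1); they miss things now and then, are a little off and sometimes report something else, mostly with a low value. They report only what shows in the picture. A call takes as long as a camera call. They do not tell look-alikes from the thing itself.
- ctrl.masks_of(camera, name): "region" (420x560 bool, what is visible of it) and "extent" ([left, top, right, bottom] in pixels, round what is visible of it).
- ctrl.tip_of(camera, name): "position" ([column, row] in pixels: a listed point, or the origin of a listed thing).
The state is a dict: "t": time; "q": joint angles; "qvel": joint speeds; "tau": joint torques, N m; "eef_pos": TCP position; "orientation": TCP orientation; "contact_force": force on the tool from outside, world axes, zero at the start; "wrist_torque": the same for the moment, N m; "finger_gap": finger opening in mm; "gripper_force": force on a finger pad.
Only numpy, scipy, OpenCV 4.12 (cv2) and the standard library are available. Lean on these libraries where they do the work, as an engineer would, in place of code of your own. Each camera call takes 0.05 s, during which the arm holds its last target. There are 200 camera calls.

## Task

Lay the L-shaped steel bench square into the matching L-shaped cutout in the tray's foam and press it fully down, then roll the tray along the roller track, square inside, until it stands fully home against the end stop of the covered bay. Push it, do not fling it, and leave the tape roll, the spool and the bead jar where they are.

Things in the scene. Friction and masses are not known exactly. Their poses are not given: they have to be found in the camera images.
- square_grip (a point): grip point of the bench square, a dark steel L lying flat on the worktop behind the track, 160 to 260 g. Its thick leg (stock) is 18 wide (x) x 90 long (y) x 22 mm high. This point lies on the stock's centre line, 6 from the stock's middle towards its free (-y) end, half-way up (11 above the underside). Grip across the stock, along x. Axes are the square's own, z up.
- blade_tip (a point): end of the square's thin leg (blade), 14 wide and 4 mm thick, its underside 4 above the square's underside. The blade leaves the +y end of the stock at a right angle towards +x, its outer edge flush with the stock's end; the tip is 73 from the stock's centre line. Axes as square_grip's.
- cutout (a point): where square_grip lies, with the same axes, when the square is fully seated in the tray's foam. The cutout is an L of the square's outline with 2.5 mm clearance all round, 10 deep, walls vertical. The foam's top lies 1 below this point and the seated stock stands 12 above the foam. Moves with the tray.
- tray: open grey plastic tray on the rollers, 124 long (x, travel) x 120 wide (y) x 26 mm high, 0.25 to 0.5 kg, filled with black foam (its cutout's floor is grey) whose top is 2 below the rim. Origin: centre of the underside. Its +x end leads into the bay; its flat rear (-x) wall, 62 behind the origin, is where to push.
- track: fixed roller track, 430 long (x) x 150 mm wide (y), 13 free rollers of 22 diameter every 30, tops 41 above the worktop; rolling resistance about 1 N. Origin: centre of its foot on the worktop; x points along the travel to the bay, z up. Side rails, inner faces 63 either side of the middle, rise to 55 above the worktop, in the bay up to the roof. The rear end is open.
- bay_home (a point): fixed point of the bay, at the height of the roller tops: where the tray's origin lies when the tray touches the end stop (fully home). Axes as the track's.
- roof_edge (a point): middle of the lower edge of the grey entry bar of the bay's clear roof, 60 mm above the roller tops; the bar is 7 thick. The roof covers the whole bay from here on. With the tray home its rear wall is 20 inside this edge, so fingers must reach in under the roof at a slant, some 35 degrees from vertical.
- tape: purple tape roll, 62 across and 19 mm high, stands on the worktop near the rear end of the track; leave it. Origin under its centre.
- spool: white wire spool, 43 across and 22 mm high, on the worktop beyond the square; leave it. Origin under its centre.
- bead_jar: small jar with black lid and red beads, 38 across and 46 mm high, on the worktop beyond the bay; leave it. Origin under its centre.
Not all that is in view belongs to the job. Leave any yellow look-alike of the part that bears square_grip alone.

How it is judged (in metres and radians):
On the way:
1. the square lies fully down in the foam cutout, before the tray is in the bay (horizontal distance between square_grip and cutout below 0.006 m and z of square_grip in the frame of tray below 0.028 m and x of tray in the frame of bay_home below -0.1 m), for 0.2 s.
At the end, for the whole second after the job is handed in: The tray rests in the bay within 6 mm of the end stop, straight on the rollers; the square lies in the foam cutout, within 3 mm of fully down, level, within 6 mm of its place sideways; everything at rest (x of tray in the frame of bay_home above -0.006 m and distance between tray and bay_home below 0.01 m and angle between the x axis of tray and the x axis of track, either way round below 0.08 rad and horizontal distance between square_grip and cutout below 0.006 m and z of square_grip in the frame of tray below 0.028 m and angle between the z axis of square_grip and the z axis of tray, either way round below 0.08 rad and linear speed of tray below 0.01 m/s); the robot touches nothing.
It fails at once if the tray is flung (faster than 0.4 m/s) (linear speed of tray above 0.4 m/s).
It fails at once if the tape roll, spool or bead jar is moved by more than 30 mm (distance of any of tape, spool, bead_jar from where it was at the start of the episode above 0.03 m).
It also fails if it takes over 56 s, if anything falls off the work surface, if the arm or the gripper's body presses on something with over 40 N, if the wrist force passes 120 N, or if a joint passes its speed limit or range.

## Working session

There is one attempt and no reset: what is moved stays moved. The work goes in short steps, Python scripts to look and compute and a tool call to move; the robot and the scene stay as the last step left them, time stands still between calls to the robot, and variables do not carry over. Pictures are saved under pics/ and viewed, at most 10 in all, crops included, and the job is handed in when it is done.

Besides the shell and the picture viewer there is one more tool, called after "Emit:" by a JSON object that holds its "api" and its "payload", one argument or row to a line. move_arm: Moves the arm, as the interface text tells. Its arguments: {"type":"object","properties":{"motion":{"type":"array"}},"required":["motion"]}

```bash
mkdir -p pics; cat > h.py <<'E'
import numpy as np, cv2
from station import ctrl
from scipy.spatial.transform import Rotation as Ro
def cam(n):
    m=ctrl.camera_model(n);K=np.array([[m['fx'],0,m['cx']],[0,m['fy'],m['cy']],[0,0,1.]])
    return K,np.array(m['dist_coeffs'],float),np.array(m['R'],float),np.array(m['t'],float)
def onplane(n,px,z):
    K,D,R,t=cam(n);u=cv2.undistortPoints(np.array(px,float).reshape(-1,1,2),K,D).reshape(-1,2)
    d=np.c_[u,np.ones(len(u))]@R; c=-R.T@t
    return c+d*((z-c[2])/d[:,2])[:,None]
def withdepth(n,px,dep):
    K,D,R,t=cam(n);px=np.array(px,float).reshape(-1,2);u=cv2.undistortPoints(px.reshape(-1,1,2),K,D).reshape(-1,2)
    z=dep[px[:,1].round().astype(int),px[:,0].round().astype(int)]
    return (np.c_[u,np.ones(len(u))]*z[:,None]-t)@R
def proj(n,X):
    K,D,R,t=cam(n);return cv2.projectPoints(np.array(X,float).reshape(-1,1,3),cv2.Rodrigues(R)[0],t,K,D)[0].reshape(-1,2)
E
python3 - <<'E'
from h import *
np.set_printoptions(precision=1,suppress=True)
zs=dict(square_grip=11,blade_tip=6,cutout=66,tray=41,track=0,bay_home=41,roof_edge=101,tape=0,spool=0,bead_jar=0)
for n in("scene","top"):
    p,d=ctrl.capture(n);np.save(n+'_d.npy',d);cv2.imwrite(f'pics/{n}0.png',p[:,:,::-1])
    K,D,R,t=cam(n);print(n,'campos',-R.T@t,'fwd',R[2])
    for k in zs:
        for r in ctrl.tip_of(n,k)[:3]:
            print(n,k,round(r['conf'],2),np.array(r['position']),onplane(n,[r['position']],zs[k])[0])
o=ctrl.get_obs();print(o)
E
```

```text
scene campos [-16.4 569.2 825.3] fwd [ 0.5 -0.6 -0.6]
scene square_grip 0.65 [267.2 227.7] [ 660.5 -139.8   11. ]
scene square_grip 0.64 [394.5 204.3] [ 467.7 -426.8   11. ]
scene blade_tip 0.6 [371.3 219.2] [ 483.  -340.4    6. ]
scene blade_tip 0.59 [371.1 236.4] [ 446.5 -283.2    6. ]
scene blade_tip 0.58 [247.6 248. ] [649.7 -57.5   6. ]
scene cutout 0.77 [366.2 239.7] [ 414.7 -204.1   66. ]
scene tray 0.83 [361.  252.3] [ 413.9 -185.6   41. ]
scene roof_edge 0.9 [305.4 273.6] [430.7  -4.1 101. ]
scene roof_edge 0.74 [267.8 229. ] [581.7 -58.9 101. ]
scene tape 0.6 [337.7 192.1] [ 623.2 -388.9    0. ]
scene spool 0.51 [234.  217.4] [ 764.3 -125.     0. ]
scene bead_jar 0.54 [172.8 320.7] [617.8 198.6   0. ]
top campos [ 478.6  -83.  1314.2] fwd [ 0.1 -0.  -1. ]
top square_grip 0.88 [383.4 265.1] [ 461.7 -418.2   11. ]
top square_grip 0.85 [291.  197.3] [ 666.1 -137.2   11. ]
top square_grip 0.18 [304.8 279.8] [ 416.6 -179.8   11. ]
top blade_tip 0.56 [357.6 258.3] [ 481.8 -340.8    6. ]
top blade_tip 0.48 [265.4 203.4] [647.1 -59.1   6. ]
top cutout 0.83 [319.8 279.6] [ 420.  -218.9   66. ]
top tray 0.82 [306.4 280.7] [ 415.4 -182.3   41. ]
top track 0.57 [261.3 274.5] [431.3 -48.9   0. ]
top tape 0.73 [371.8 216. ] [ 612.  -387.4    0. ]
top spool 0.56 [285.6 163.5] [ 773.4 -120.3    0. ]
top bead_jar 0.5 [292.2 194.9] [ 675.1 -141.3    0. ]
top bead_jar 0.48 [179.9 216.5] [605.2 201.1   0. ]
top bead_jar 0.22 [264.4 203.2] [648.5 -55.9   0. ]
{'t': 1.1, 'q': array([61.5, 19.1,  2.3, 84. , -0.8, 77. , -3.4]), 'qvel': array([ 0. ,  0. , -0.1, -0. ,  0.1,  0. ,  0.1]), 'tau': array([ -0. , -65.6,   1.3, -40.4,  -0.1,   0. ,   0. ]), 'eef_pos': array([ 251.8, -599.2,  222.6]), 'orientation': array([180. ,   0. ,  22.8]), 'contact_force': array([-0.2, -0.6,  0.3]), 'wrist_torque': array([-0.,  0.,  0.]), 'gripper_force': 0.0, 'finger_gap': 87.1771950682649}
```

View pics/top0.png

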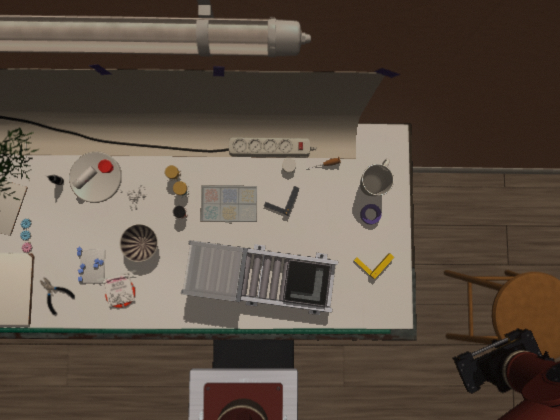

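View pics/scene0.png

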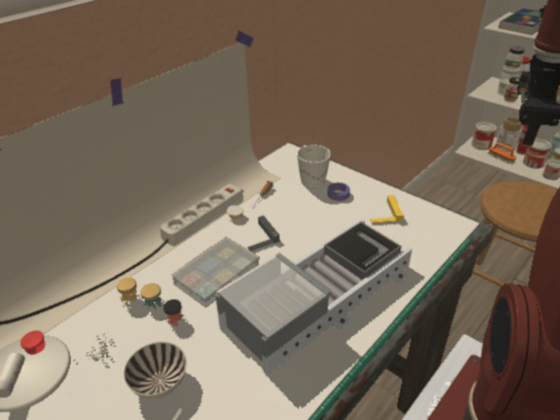

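The top view shows the dark steel square at about (283,203): stock (296,188)–(287,215), blade end (265,205). The yellow look-alike is at (375,267), with its corner low. The tray is at (308,282), and the bay is on the left with its entry at about x=243. Candidates for the square are the dark L (291,197) and the yellow L (383,265), and the cutout itself (320,280) could also be mistaken for it. The dark L is the one I'm choosing.

```bash
cat >> h.py <<'E'
from scipy.optimize import minimize
def boxpts(x0,x1,y0,y1,z0,z1): return np.array([[x,y,z] for x in(x0,x1) for y in(y0,y1) for z in(z0,z1)],float)
SQ=[boxpts(-9,9,-39,51,0,22),boxpts(9,73,37,51,4,8)]   # origin: under square_grip
TRAY=[boxpts(-62,62,-60,60,0,26)]
def sil(n,parts,p,z,S=4):
    x,y,a=p;im=np.zeros((420*S,560*S),np.uint8);R=Ro.from_euler('z',a,degrees=True).as_matrix()
    for b in parts:
        q=proj(n,b@R.T+[x,y,z]);cv2.fillConvexPoly(im,cv2.convexHull(((q+.5)*S).round().astype(np.int32)),1)
    return cv2.resize(im.astype(np.float32),(560,420),interpolation=cv2.INTER_AREA)
def fit(masks,parts,p0,z):
    def f(p):
        s=0
        for n,m in masks.items():
            q=sil(n,parts,p,z);s+=np.abs(q-m).sum()/m.sum()
        return s
    r=None
    for i in range(2):
        r=minimize(f,p0,method='Nelder-Mead',options=dict(initial_simplex=np.array([p0]+[np.add(p0,d) for d in([5,0,0],[0,5,0],[0,0,5])]),xatol=.05,fatol=1e-4));p0=r.x
    return r.x,r.fun
E
python3 - <<'E'
from h import *
np.set_printoptions(precision=1,suppress=True)
M={};T={}
for n in("scene","top"):
    p,d=ctrl.capture(n)
    for k,D in(("square_grip",M),("tray",T)):
        for r in ctrl.masks_of(n,k):
            px=np.argwhere(r['region'])[:,::-1].mean(0);print(n,k,round(r['conf'],2),r['extent'],r['region'].sum())
            w=onplane(n,[px],5 if k!="tray" else 55)[0]
            if k=="square_grip" and w[0]>600 and n not in D or k=="tray" and n not in D: D[n]=r['region'].astype(np.float32)
    if n=="top": P=p
print({n:m.sum() for n,m in M.items()})
if 1:
    for s in [M,{'top':M['top']},{'scene':M['scene']}]: print('sq',fit(s,SQ,[666,-137,68],0))
    for s in [T,{'top':T['top']},{'scene':T['scene']}]: print('tray',fit(s,TRAY,[415,-183,84],41))
a=cv2.resize(P[180:225,255:310],None,fx=7,fy=7,interpolation=cv2.INTER_CUBIC)
b=cv2.resize(P[245:315,235:340],None,fx=4,fy=4,interpolation=cv2.INTER_CUBIC)
c=np.zeros((600,430,3),np.uint8);c[:315,:385]=a;c[318:598,:420]=b
cv2.imwrite('pics/crop.png',c[:,:,::-1])
d=np.load('top_d.npy')
for q in ([292,200],[270,205],[300,225],[305,280],[316,265],[261,277],[215,270],[248,275],[330,162],[327,163],[333,161]): print(q,P[q[1],q[0]],withdepth('top',[q],d)[0])
for n in("top","scene"):
    for r in ctrl.tip_of(n,"bay_home")[:2]: print('home',n,r)
E
```

```text
scene square_grip 0.72 [246.8, 219.6, 280.6, 250.4] 471
scene square_grip 0.7 [370.6, 193.1, 401.5, 221.2] 409
scene tray 0.69 [322.8, 219.9, 401.8, 281.6] 2550
top square_grip 0.65 [264.1, 188.0, 301.8, 214.3] 242
top square_grip 0.65 [353.5, 252.5, 392.3, 276.2] 323
top tray 0.69 [284.5, 259.4, 329.4, 305.4] 1797
{'scene': np.float32(471.0), 'top': np.float32(242.0)}
sq (array([ 662.6, -139.4,   69.3]), np.float64(0.333944708108902))
sq (array([ 662.6, -138.1,   69.4]), np.float64(0.22985537350177765))
sq (array([ 661.1, -140.3,   67.7]), np.float64(0.08824309706687927))
tray (array([ 411.7, -181.6,   82.6]), np.float64(0.09579487144947052))
tray (array([ 411.8, -180.9,   82.6]), np.float64(0.03731914237141609))
tray (array([ 412.9, -181.7,   83.2]), np.float64(0.05877450853586197))
[292, 200] [54 54 52] [ 655.7 -139.6   25.8]
[270, 205] [53 51 51] [641.6 -73.3  12. ]
[300, 225] [175 162 147] [ 582.1 -165.5    2. ]
[305, 280] [29 25 26] [ 418.4 -176.6   61.3]
[316, 265] [34 32 29] [ 461.7 -208.1   65.5]
[261, 277] [95 90 91] [424.4 -48.5  14.3]
[215, 270] [125 118 112] [446.8  76.5 108.1]
[248, 275] [83 75 71] [430.8 -10.7  33.5]
[330, 162] [98 61 33] [ 775.9 -256.4   17.7]
[327, 163] [90 55 32] [ 772.9 -247.2   16.4]
[333, 161] [104  65  35] [ 779.2 -265.7   17.3]
```

View pics/crop.png

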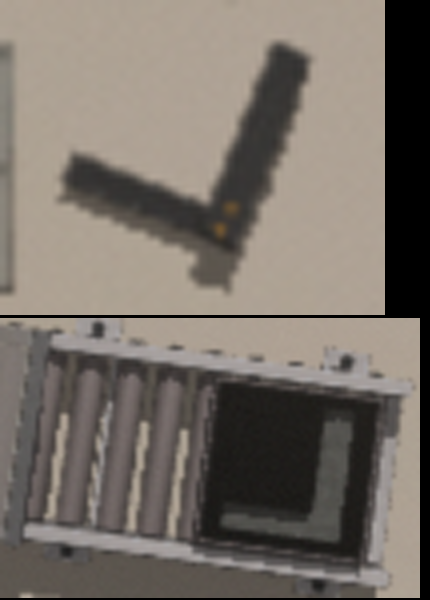

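The crop confirms the dark L with its blade to the left. The cutout's grey L in the tray lies the same way round, its stock at the rear. Fitted poses: square about (662,-139.5) with yaw about 68.5, tray about (412,-181.5) with yaw about 83. Next I approach above the square.

Emit:
{"api": "move_arm", "payload": {
  "motion": [
    [[3.7,-1.76,0,0,8.7],[7.4,-3.52,0,0,8.7],[11.1,-5.28,0,0,8.7],[14.8,-7.04,0,0,8.7],[18.56,-8.82,0,0,8.7]]
  ]
}}

```text
t: 1.92
eef_pos: [389.6, -444.6, 222.8]
orientation: [180.0, -0.0, 22.8]
contact_force: [1.3, -0.3, -0.7]
finger_gap: 86.8
gripper_force: 0.0
```

Emit:
{"api": "move_arm", "payload": {
  "motion": [
    [[3.7,-1.76,0,0,8.7],[7.4,-3.52,0,0,8.7],[11.1,-5.28,0,0,8.7],[14.8,-7.04,0,0,8.7],[18.56,-8.82,0,0,8.7]]
  ]
}}

```text
t: 2.33
eef_pos: [526.7, -291.3, 222.9]
orientation: [180.0, -0.0, 22.8]
contact_force: [0.7, -0.7, -0.5]
finger_gap: 86.7
gripper_force: 0.0
```

Emit:
{"api": "move_arm", "payload": {
  "motion": [
    [[3.7,-1.76,0,0.12,5],[7.4,-3.52,0,0.24,5],[11.1,-5.28,0,0.36,5],[14.8,-7.04,0,0.48,5],[18.56,-8.82,0,0.6,5]]
  ]
}}

```text
t: 2.75
eef_pos: [662.7, -139.2, 222.7]
orientation: [180.0, -0.0, -12.0]
contact_force: [1.0, 0.2, 0.8]
finger_gap: 61.3
gripper_force: 0.0
```

Emit:
{"api": "move_arm", "payload": {
  "motion": [
    [[0,0,4,0.1,5],[0,0,8,0.166,5],[0,0,12,0.166,5],[0,0,16,0.166,5],[0,0,18,0.166,5]]
  ]
}}

```text
t: 3.17
eef_pos: [658.8, -140.2, 37.1]
orientation: [179.9, 0.3, -21.1]
contact_force: [-2.0, -0.4, 0.8]
finger_gap: 50.1
gripper_force: 0.0
```

Emit:
{"api": "move_arm", "payload": {
  "motion": [
    [[0,0,1.5,0,5],[0,0,2.6,0,5],[0,0,3.05,0,5],[0,0,3.05,0,5],[0,0,3.05,0,1.5]]
  ]
}}

```text
t: 3.58
eef_pos: [662.3, -140.8, 13.1]
orientation: [-180.0, -0.1, -21.1]
contact_force: [1.0, -0.5, 1.1]
finger_gap: 47.5
gripper_force: 0.0
```

Emit:
{"api": "move_arm", "payload": {
  "motion": [
    [[0,0,0,0,0.5],[0,0,0,0,0.5],[0,0,0,0,0.5],[0,0,0,0,0.5],[0,0,0,0,0.5]]
  ]
}}

```text
t: 4.0
eef_pos: [661.9, -140.6, 12.5]
orientation: [-180.0, -0.0, -21.1]
contact_force: [0.9, 2.1, 0.5]
finger_gap: 17.8
gripper_force: 3.0
```

Emit:
{"api": "move_arm", "payload": {
  "motion": [
    [[0,0,0,0,0.5],[0,0,0,0,0.5],[0,0,-3,0,0.5],[0,0,-6.5,0,0.5],[0,0,-10,0,0.5]]
  ]
}}

```text
t: 4.42
eef_pos: [660.4, -140.5, 111.8]
orientation: [180.0, 0.2, -21.1]
contact_force: [0.8, -0.3, -3.4]
finger_gap: 17.8
gripper_force: 30.0
```

Emit:
{"api": "move_arm", "payload": {
  "motion": [
    [[-2.5,2,0,0,0.5],[-5,4,0,0,0.5],[-7.5,6,0,0,0.5],[-10,8,0,0,0.5],[-12.5,10.1,0,0,0.5]]
  ]
}}

```text
t: 4.83
eef_pos: [506.8, -190.0, 111.5]
orientation: [-180.0, 0.1, -21.1]
contact_force: [0.4, -0.9, -1.8]
finger_gap: 17.5
gripper_force: 30.0
```

Emit:
{"api": "move_arm", "payload": {
  "motion": [
    [[-2.5,2,0,-0.08,0.5],[-5,4,0,-0.16,0.5],[-6.5,5.2,0,-0.246,0.5],[-7.27,5.89,0,-0.246,0.5],[-7.27,5.89,0,-0.246,0.5]]
  ]
}}

```text
t: 5.25
eef_pos: [417.6, -219.7, 111.9]
orientation: [180.0, 0.1, -7.3]
contact_force: [-0.2, -0.7, -2.8]
finger_gap: 18.3
gripper_force: 30.0
```

```bash
python3 - <<'E'
from h import *
np.set_printoptions(precision=1,suppress=True)
c=[]
for n in("top","scene"):
    p,d=ctrl.capture(n);np.save(n+'1.npy',p)
    g=proj(n,[420,-200,80])[0].astype(int);s=p[g[1]-45:g[1]+45,g[0]-65:g[0]+65];c.append(cv2.resize(s,None,fx=4,fy=4,interpolation=cv2.INTER_CUBIC))
    print(n,g)
    for k,z in(("square_grip",111),("blade_tip",106),("cutout",66)):
        for r in ctrl.tip_of(n,k)[:2]:
            print(n,k,round(r['conf'],2),np.array(r['position']),onplane(n,[r['position']],z)[0])
cv2.imwrite('pics/held.png',np.vstack([x[:300] for x in c])[:,:,::-1])
print(ctrl.get_obs())
E
```

```text
top [313 279]
top square_grip 0.61 [384.3 263.1] [ 468.6 -395.1  111. ]
top square_grip 0.52 [292.2 291.4] [ 389.4 -137.6  111. ]
top blade_tip 0.64 [355.5 254.7] [ 491.6 -315.3  106. ]
top blade_tip 0.41 [293.9 297.1] [ 373.5 -142.6  106. ]
scene [363 234]
scene square_grip 0.84 [395.3 207.6] [ 400.3 -294.7  111. ]
scene square_grip 0.72 [369.5 224. ] [ 412.8 -207.1  111. ]
scene blade_tip 0.96 [363.  247.9] [ 382.7 -137.1  106. ]
scene blade_tip 0.33 [172.  322.3] [534.5 249.5 106. ]
scene cutout 0.85 [367.3 239.8] [ 412.7 -205.4   66. ]
{'t': 5.65, 'q': array([ 30.2,   4.5,  -8.4, 115.2,   0.7,  60.4, -75.6]), 'qvel': array([ 0.2, -0.2,  0.2,  0.3, -0.1, -0.1,  0.2]), 'tau': array([ -0. , -43.3,  -0.3, -37.3,  -0. ,  -0. ,  -0. ]), 'eef_pos': array([ 420.3, -218.2,  111.9]), 'orientation': array([-180.,    0.,   -7.]), 'contact_force': array([ 0.2,  0.9, -3.8]), 'wrist_torque': array([ 0.,  0., -0.]), 'gripper_force': 29.99657928943634, 'finger_gap': 17.44832353900424}
```

View pics/held.png

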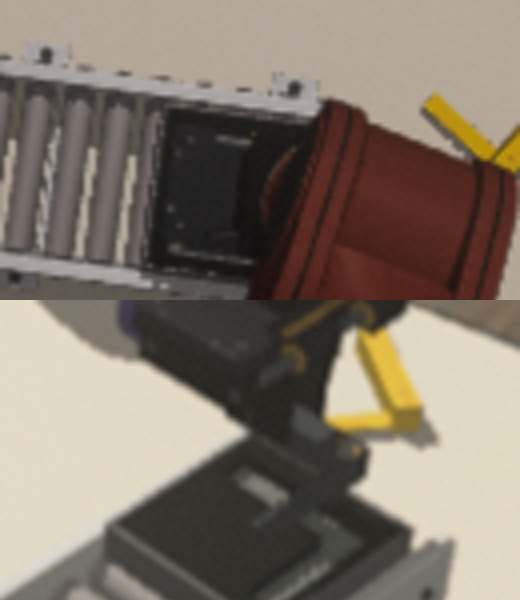

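The top crop shows the square hidden by the arm. The scene crop shows it held level above the cutout, its blade corner at about scene (370,240). Next I fit the cutout's grey floor from the unobstructed first picture.

```bash
cat > cut.py <<'E'
from h import *
np.set_printoptions(precision=1,suppress=True)
def L(g): return [np.array([[-9-g,-39-g],[9+g,-39-g],[9+g,51+g],[-9-g,51+g]],float),np.array([[0,37-g],[73+g,37-g],[73+g,51+g],[0,51+g]],float)]
def poly(n,p,z,g,S=6):
    im=np.zeros((420*S,560*S),np.uint8);R=Ro.from_euler('z',p[2],degrees=True).as_matrix()[:2,:2]
    for b in L(g):
        q=proj(n,np.c_[b@R.T+p[:2],np.full(4,z)]);cv2.fillConvexPoly(im,((q+.5)*S).round().astype(np.int32),1)
    return im
def model(n,p): return cv2.resize((poly(n,p,55,2.5)&poly(n,p,65,2.5)).astype(np.float32),(560,420),interpolation=cv2.INTER_AREA)
def fitcut(n,img,p0):
    g=img.max(2).astype(float);roi=cv2.dilate(model(n,p0),np.ones((9,9)))>0
    def f(p):
        m=model(n,p)[roi];A=np.c_[m,1-m];c,res,_,_=np.linalg.lstsq(A,g[roi],rcond=None);return ((A@c-g[roi])**2).mean()
    for i in range(2):
        r=minimize(f,p0,method='Nelder-Mead',options=dict(initial_simplex=np.array([p0]+[np.add(p0,d) for d in([4,0,0],[0,4,0],[0,0,3])]),xatol=.05,fatol=1e-3));p0=r.x
    return r.x,r.fun,g[roi].var()
E
python3 - <<'E'
from cut import *
for n in("top","scene"): print(n,fitcut(n,cv2.imread(f'pics/{n}0.png')[:,:,::-1],[420,-219,83]))
# held square: predicted outline in scene
p=np.load('scene1.npy');s=np.load('scene1.npy').copy()
big=cv2.resize(p[195:275,315:425],None,fx=7,fy=7,interpolation=cv2.INTER_CUBIC)
R=Ro.from_euler('z',83,degrees=True).as_matrix()
for b,col in((SQ[0],(255,0,0)),(SQ[1],(0,255,0))):
    q=proj('scene',b@R.T+[420.3,-218.2,99.4]);q=(q+.5-[315,195])*7-.5
    for i in range(8):
        for j in range(i):
            if bin(i^j).count('1')==1: cv2.line(big,tuple(q[i].astype(int)),tuple(q[j].astype(int)),col,1)
cv2.imwrite('pics/ov.png',big[:,:,::-1])
E
```

```text
top (array([ 413.1, -213.4,   83.2]), np.float64(487.0888111315139), np.float64(720.0073130523286))
scene (array([ 412.3, -215.5,   83.3]), np.float64(341.015519376354), np.float64(690.8658930635933))
```

View pics/ov.png

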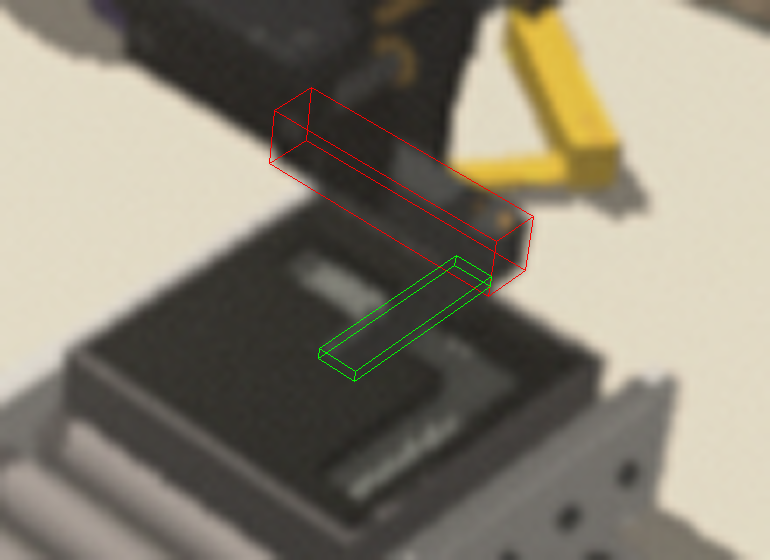

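The predicted outline of the held square matches the picture: its stock end is at about (530,245) in the crop. A tighter cutout fit comes next.

```bash
python3 - <<'E'
from cut import *
import cut
def fc(n,img,p0,k):
    g=np.minimum(img.max(2).astype(float),140);roi=cv2.dilate(model(n,p0),np.ones((k,k)))>0
    tr=sil(n,[boxpts(-56,56,-54,54,24,24.1)],[411.8,-181.5,83],41)>.9
    roi&=tr
    def f(p):
        m=model(n,p)[roi];A=np.c_[m,1-m];c=np.linalg.lstsq(A,g[roi],rcond=None)[0];return ((A@c-g[roi])**2).mean()
    for i in range(2):
        r=minimize(f,p0,method='Nelder-Mead',options=dict(initial_simplex=np.array([p0]+[np.add(p0,d) for d in([3,0,0],[0,3,0],[0,0,2])]),xatol=.05,fatol=1e-3));p0=r.x
    return r.x,r.fun,g[roi].var()
for n in("top","scene"):
    im=cv2.imread(f'pics/{n}0.png')[:,:,::-1]
    for k in(5,9): print(n,k,fc(n,im,[413.3,-214.3,83],k))
E
```

```text
top 5 (array([ 412.5, -213.4,   83. ]), np.float64(101.75531454059205), np.float64(521.131916585814))
top 9 (array([ 412.5, -213.4,   83. ]), np.float64(82.99068705925534), np.float64(507.8027005882529))
scene 5 (array([ 411.8, -214.9,   82.7]), np.float64(136.21360413674833), np.float64(668.6874975695915))
scene 9 (array([ 412.4, -215.4,   83.3]), np.float64(101.38901092877957), np.float64(562.284497821235))
```

Emit:
{"api": "move_arm", "payload": {
  "motion": [
    [[-0.81,-0.27,0,0,0.5],[-0.81,-0.27,1.5,0,0.5],[-0.81,-0.27,3.0,0,0.5],[-0.81,-0.27,3.0,0,0.5],[-0.81,-0.27,3.0,0,0.5]]
  ]
}}

```text
t: 6.07
eef_pos: [411.1, -214.5, 81.7]
orientation: [-180.0, 0.1, -7.0]
contact_force: [0.6, -0.5, -1.7]
finger_gap: 17.8
gripper_force: 30.0
```

Emit:
{"api": "move_arm", "payload": {
  "motion": [
    [[0,0,0.3,0,0.5],[0,0,0.6,0,0.5],[0,0,0.8,0,0.5],[0,0,0.8,0,0.5]]
  ]
}}

```text
t: 6.4
eef_pos: [411.9, -215.0, 74.0]
orientation: [-180.0, 0.0, -7.0]
contact_force: [-0.5, 0.5, -3.0]
finger_gap: 18.0
gripper_force: 30.0
```

Emit:
{"api": "move_arm", "payload": {
  "motion": [
    [[0,0,0.2,0,0.5],[0,0,0.4,0,0.5],[0,0,0.55,0,0.5],[0,0,0.6,0,0.5],[0,0,0.6,0,0.5]]
  ]
}}

```text
t: 6.82
eef_pos: [411.8, -215.0, 67.9]
orientation: [-180.0, 0.0, -7.0]
contact_force: [0.0, 0.3, -2.1]
finger_gap: 17.4
gripper_force: 30.0
```

Emit:
{"api": "move_arm", "payload": {
  "motion": [
    [[0,0,0,0,2.4],[0,0,0,0,2.4],[0,0,0,0,2.4],[0,0,-1,0,2.4],[0,0,-2.5,0,2.4]]
  ]
}}

```text
t: 7.23
eef_pos: [411.1, -214.7, 92.9]
orientation: [-180.0, 0.1, -7.0]
contact_force: [0.1, -0.4, -0.3]
finger_gap: 23.7
gripper_force: 0.0
```

Emit:
{"api": "move_arm", "payload": {
  "motion": [
    [[0,0,-0.5,0,0],[0,0,-0.5,0,0],[0,0,-0.5,0,0],[0,0,-0.5,0,0],[0,0,-0.5,0,0]]
  ]
}}

```text
t: 7.65
eef_pos: [411.6, -214.9, 97.5]
orientation: [-180.0, 0.0, -7.0]
contact_force: [0.2, 0.6, -0.2]
finger_gap: 2.5
gripper_force: 0.0
```

Emit:
{"api": "move_arm", "payload": {
  "motion": [
    [[0,0,0.8,0,0],[0,0,1.6,0,0],[0,0,1.9,0,0],[0,0,2.1,0,0],[0,0,2.2,0,0]]
  ]
}}

```text
t: 8.07
eef_pos: [411.2, -215.2, 77.1]
orientation: [180.0, 0.1, -7.0]
contact_force: [-15.2, 4.1, 36.7]
finger_gap: -0.0
gripper_force: 18.6
```

The square seated without resistance, and pressing gave TCP z 77.1, which is the expected 77. Now I go behind the tray, turned 90° so both open fingers can push the rear wall.

Emit:
{"api": "move_arm", "payload": {
  "motion": [
    [[0,0,-2,0,0],[0,0,-5,0,1],[-0.1,2,-5,-0.1,6],[-0.2,4,-5,-0.22,6],[-0.32,5.8,-5,-0.34,6]]
  ]
}}

```text
t: 8.48
eef_pos: [401.6, -273.1, 126.1]
orientation: [180.0, -0.0, 12.8]
contact_force: [-0.2, -0.1, -0.1]
finger_gap: 19.6
gripper_force: 0.0
```

Emit:
{"api": "move_arm", "payload": {
  "motion": [
    [[0,0,0,-0.12,6],[0,0,0,-0.24,6],[0,0,0,-0.36,6],[0,0,0,-0.48,6],[0,0,0,-0.6,6]]
  ]
}}

```text
t: 8.9
eef_pos: [401.4, -272.1, 125.3]
orientation: [-179.9, 0.0, 47.2]
contact_force: [0.4, -0.9, 0.8]
finger_gap: 52.2
gripper_force: 0.0
```

Emit:
{"api": "move_arm", "payload": {
  "motion": [
    [[0,0,0,-0.12,6],[0,0,0,-0.24,6],[0,0,0,-0.36,6],[0,0,0,-0.48,6],[0,0,0,-0.6,6]]
  ]
}}

```text
t: 9.32
eef_pos: [401.4, -272.0, 125.3]
orientation: [-179.9, -0.0, 81.6]
contact_force: [0.3, 0.5, 0.2]
finger_gap: 59.6
gripper_force: 0.0
```

```bash
python3 - <<'E'
from cut import *
o=ctrl.get_obs();print(o['t'],o['eef_pos'],o['orientation'],o['q'])
T={}
for n in("top","scene"):
    p,d=ctrl.capture(n);np.save(n+'2.npy',p);np.save(n+'2d.npy',d)
    for k,z in(("square_grip",66),("blade_tip",61),("roof_edge",101),("tray",41)):
        for r in ctrl.tip_of(n,k)[:2]: print(n,k,round(r['conf'],2),np.array(r['position']),onplane(n,[r['position']],z)[0])
    for r in ctrl.masks_of(n,"tray")[:1]: T[n]=r['region'].astype(np.float32);print(r['region'].sum())
for n in T: print(n,fit({n:T[n]},TRAY,[412,-182,83],41))
p=np.load('scene2.npy');cv2.imwrite('pics/seat.png',cv2.resize(p[150:370,190:430],None,fx=2.5,fy=2.5,interpolation=cv2.INTER_CUBIC)[:,:,::-1])
E
```

```text
9.3167 [ 401.4 -272.   125.3] [-179.9   -0.    81.6] [ 37.4   5.   -9.  112.9   0.9  62.2  19.7]
top square_grip 0.72 [320.2 281.8] [ 413.7 -220.1   66. ]
top square_grip 0.59 [383.2 264.8] [ 463.3 -403.5   66. ]
top blade_tip 0.75 [292.9 296.5] [ 371.2 -141.9   61. ]
top blade_tip 0.43 [260.4 274.6] [433.2 -47.9  61. ]
top roof_edge 0.77 [244.7 274.8] [433.8  -5.3 101. ]
top tray 0.67 [305.2 278.7] [ 421.2 -178.7   41. ]
1493
scene square_grip 0.72 [372.9 238.8] [ 404.9 -216.4   66. ]
scene square_grip 0.53 [393.9 204.2] [ 436.3 -358.9   66. ]
scene blade_tip 0.66 [369.4 223.6] [ 443.8 -262.5   61. ]
scene blade_tip 0.59 [363.  264.2] [ 378.6 -137.6   61. ]
scene roof_edge 0.92 [302.3 271.2] [439.7  -5.4 101. ]
scene tray 0.63 [362.9 251. ] [ 413.1 -192.    41. ]
scene tray 0.35 [367.5 237.9] [ 430.2 -236.9   41. ]
2085
top (array([ 411.7, -181.5,   82.7]), np.float64(0.2561537027359009))
scene (array([ 413.4, -182.9,   82.9]), np.float64(0.2969724237918854))
```

View pics/seat.png

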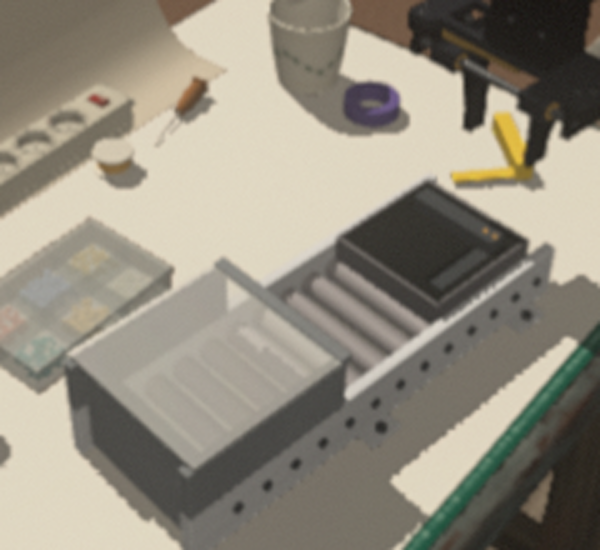

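The picture shows the square seated flush in the foam with the tray still at the rear, and the bar of the bay entry at about (285,310) in the crop. The tool can't be tilted through this interface, so vertical fingers stop at the bar, roughly 25 mm short. First I feel for the bar's exact position with the fingers above the tray. After that I calibrate a gentle run-on, well below 0.4 m/s.

Emit:
{"api": "move_arm", "payload": {
  "motion": [
    [[4,0,0,-0.024,6],[8,0.1,0,-0.024,6],[12,0.2,1,-0.024,6],[16,0.3,2.5,-0.024,6],[20,0.4,3.5,-0.024,6]]
  ]
}}

```text
t: 10.33
eef_pos: [435.9, -74.2, 90.8]
orientation: [180.0, 0.0, 82.5]
contact_force: [1.1, -0.3, -1.0]
finger_gap: 59.9
gripper_force: 0.0
```

Emit:
{"api": "move_arm", "payload": {
  "motion": [
    [[2.5,0,0,0,6],[4,0,0,0,6],[4.5,0,0,0,6],[4.7,0,0,0,6],[4.9,0,0,0,6]]
  ]
}}

```text
t: 10.75
eef_pos: [442.3, -28.1, 91.3]
orientation: [180.0, 0.0, 82.5]
contact_force: [-0.3, -0.2, 0.4]
finger_gap: 59.9
gripper_force: 0.0
```

Emit:
{"api": "move_arm", "payload": {
  "motion": [
    [[0.1,0,0,0,6],[0.2,0,0,0,6],[0.3,0,0,0,6],[0.4,0,0,0,6],[0.5,0,0,0,6]]
  ]
}}

```text
t: 11.17
eef_pos: [443.0, -22.5, 91.2]
orientation: [180.0, -0.0, 82.6]
contact_force: [0.3, -0.3, -0.7]
finger_gap: 60.0
gripper_force: 0.0
```

Emit:
{"api": "move_arm", "payload": {
  "motion": [
    [[0.1,-0.3,0,0,6],[0.2,-0.6,0,0,6],[0.3,-0.9,0,0,6],[0.4,-1.2,0,0,6],[0.5,-1.2,0,0,6]]
  ]
}}

```text
t: 11.58
eef_pos: [431.0, -15.5, 91.2]
orientation: [-180.0, 0.0, 82.6]
contact_force: [0.8, -0.2, 0.7]
finger_gap: 59.9
gripper_force: 0.0
```

Emit:
{"api": "move_arm", "payload": {
  "motion": [
    [[0.1,0,0,0,6],[0.2,0,0,0,6],[0.3,0,0,0,6]]
  ]
}}

```text
t: 11.83
eef_pos: [432.0, -13.7, 91.3]
orientation: [-180.0, 0.1, 82.6]
contact_force: [-1.6, -8.2, 2.3]
finger_gap: 60.3
gripper_force: 4.3
```

Emit:
{"api": "move_arm", "payload": {
  "motion": [
    [[-3,0,0,0,6],[-7,0,0,0,6],[-11,0,0,0,6],[-15,0,0,0,6],[-19,0,0,0,6]]
  ]
}}

```text
t: 12.25
eef_pos: [407.3, -202.9, 91.4]
orientation: [180.0, 0.0, 82.6]
contact_force: [1.8, 0.1, -0.1]
finger_gap: 60.3
gripper_force: 0.0
```

Emit:
{"api": "move_arm", "payload": {
  "motion": [
    [[-4,0,0,0,6],[-7.3,0,0,0,6],[-7.3,0,2,0,6],[-7.3,0,4.2,0,6],[-7.3,0,4.2,0,6]]
  ]
}}

```text
t: 12.67
eef_pos: [396.1, -272.8, 45.8]
orientation: [-179.7, -0.1, 82.5]
contact_force: [-0.4, 1.1, -0.6]
finger_gap: 60.1
gripper_force: 0.0
```

Emit:
{"api": "move_arm", "payload": {
  "motion": [
    [[0.5,0,0,0,6],[1.0,0,0,0,6],[1.2,0,0,0,6],[1.4,0,0,0,6],[1.5,0,0,0,6]]
  ]
}}

```text
t: 13.08
eef_pos: [400.9, -258.3, 50.1]
orientation: [179.9, 0.0, 82.7]
contact_force: [0.4, -0.2, 0.5]
finger_gap: 59.8
gripper_force: 0.0
```

Emit:
{"api": "move_arm", "payload": {
  "motion": [
    [[0.3,-0.05,0,0,6],[0.9,-0.1,0,0,6],[1.8,-0.1,0,0,6],[3.0,-0.1,0,0,6],[4.5,-0.1,0,0,6]]
  ]
}}

```text
t: 13.5
eef_pos: [405.2, -213.4, 49.4]
orientation: [180.0, 0.0, 82.6]
contact_force: [1.4, -2.5, 1.5]
finger_gap: 60.0
gripper_force: 1.0
```

Emit:
{"api": "move_arm", "payload": {
  "motion": [
    [[1.8,0,0,0,6]]
  ]
}}

```text
t: 13.58
eef_pos: [407.5, -195.3, 49.4]
orientation: [180.0, 0.0, 82.6]
contact_force: [1.3, -2.3, 0.8]
finger_gap: 59.9
gripper_force: 1.3
```

Emit:
{"api": "move_arm", "payload": {
  "motion": [
    [[1.8,0,0,0,6]]
  ]
}}

```text
t: 13.67
eef_pos: [409.8, -176.9, 49.4]
orientation: [180.0, 0.0, 82.6]
contact_force: [1.8, -2.8, 1.2]
finger_gap: 60.2
gripper_force: 1.2
```

Emit:
{"api": "move_arm", "payload": {
  "motion": [
    [[0,0,0,0,6]]
  ]
}}

```text
t: 13.75
eef_pos: [410.1, -174.0, 49.2]
orientation: [-180.0, -0.1, 82.8]
contact_force: [0.1, 0.3, -0.1]
finger_gap: 60.1
gripper_force: 0.0
```

Emit:
{"api": "move_arm", "payload": {
  "motion": [
    [[0,0,0,0,6],[0,0,0,0,6],[0,0,0,0,6]]
  ]
}}

```text
t: 14.0
eef_pos: [409.3, -178.7, 49.1]
orientation: [-180.0, 0.0, 82.6]
contact_force: [0.2, -0.3, -0.3]
finger_gap: 60.2
gripper_force: 0.0
```

```bash
cat > tr.py <<'E'
from cut import *
def look(s0,tag):
    o=ctrl.get_obs();e=o['eef_pos'];u=np.array([.1219,.9925]);c=np.array([411.7,-181.6])
    print('t',o['t'],'tcp',e,'s',(e[:2]-c)@u,'lat',(e[:2]-c)@[-u[1],u[0]])
    for n in("top","scene"):
        p,d=ctrl.capture(n);np.save(f'{n}{tag}.npy',p)
        r=ctrl.masks_of(n,"tray")
        if r:
            f=fit({n:r[0]['region'].astype(np.float32)},TRAY,[*(c+u*s0),83],41);print(n,r[0]['region'].sum(),f,'s',(f[0][:2]-c)@u,'lat',(f[0][:2]-c)@[-u[1],u[0]])
        f=fitcut(n,p,[*(np.array([412.6,-214.5])+u*s0),83]) if 0 else None
E
python3 -c "
from tr import *
look(95,'3')"
```

```text
t 14.0 tcp [ 409.3 -178.7   49.1] s 2.578658487937165 lat 2.757141641414272
top 1416 (array([423.5, -88.9,  82.6]), np.float64(0.30481991171836853)) s 93.40971769376286 lat -0.3708866504307801
scene 1949 (array([ 424.8, -100. ,   80.1]), np.float64(0.5204592347145081)) s 82.53970406918495 lat -3.039588049887493
```

```bash
cat > tr2.py <<'E'
from h import *
np.set_printoptions(precision=1,suppress=True)
u=np.array([.1219,.9925]);v=np.array([-u[1],u[0]]);c=np.array([411.7,-181.6])
def look(s0,cams=("top","scene")):
    o=ctrl.get_obs();e=o['eef_pos'];print('t',o['t'],'tcp s %.1f lat %.1f z %.1f'%((e[:2]-c)@u,(e[:2]-c)@v,e[2]))
    for n in cams:
        p,d=ctrl.capture(n);r=ctrl.masks_of(n,"tray")
        if not r: print(n,'none');continue
        m=r[0]['region'].copy()
        for q in ctrl.masks_of(n,"square_grip"):
            if (cv2.dilate(q['region'].astype(np.uint8),np.ones((5,5)))>0)[m].any(): m|=q['region']
        m=cv2.morphologyEx(m.astype(np.uint8),cv2.MORPH_CLOSE,np.ones((5,5))).astype(np.float32)
        yy,xx=np.mgrid[:420,:560];W=onplane(n,np.c_[xx.ravel(),yy.ravel()],60)[:,:2]
        s=((W-c)@u).reshape(420,560);roi=(s>s0-5)
        g=np.arange(s0-30,s0+30,.5);L=[np.abs(sil(n,TRAY,[*(c+u*k),83],41)-m)[roi].sum() for k in g];i=int(np.argmin(L))
        print(n,m.sum(),'best s',g[i],'cost',L[i])
E
python3 -c "
from tr2 import *
look(93)"
```

```text
t 14.2 tcp s 2.6 lat 2.6 z 49.1
top 1617.0 best s 88.5 cost 41.75
scene 2600.0 best s 71.5 cost 133.375
```

```bash
python3 -c "
from h import *
a=np.load('top3.npy');b=np.load('scene3.npy')
u=np.array([.1219,.9925]);c=np.array([411.7,-181.6])
out=[]
for n,p in(('top',a),('scene',b)):
    x0,y0,x1,y1=(235,240,345,310) if n=='top' else (290,200,420,290)
    k=5;im=cv2.resize(p[y0:y1,x0:x1],None,fx=k,fy=k,interpolation=cv2.INTER_CUBIC)
    for s,col in((71.5,(0,255,0)),(90,(255,0,0))):
        R=Ro.from_euler('z',83,degrees=True).as_matrix();q=proj(n,np.array([[62,-60,26],[62,60,26],[62,60,0],[62,-60,0.]])@R.T+[*(c+u*s),41])
        cv2.polylines(im,[((q+.5-[x0,y0])*k-.5).astype(np.int32)],True,col,1)
    out.append(im[:300,:550])
cv2.imwrite('pics/tr.png',np.vstack(out)[:,:,::-1])
"
```

```text
(no output)
```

View pics/tr.png

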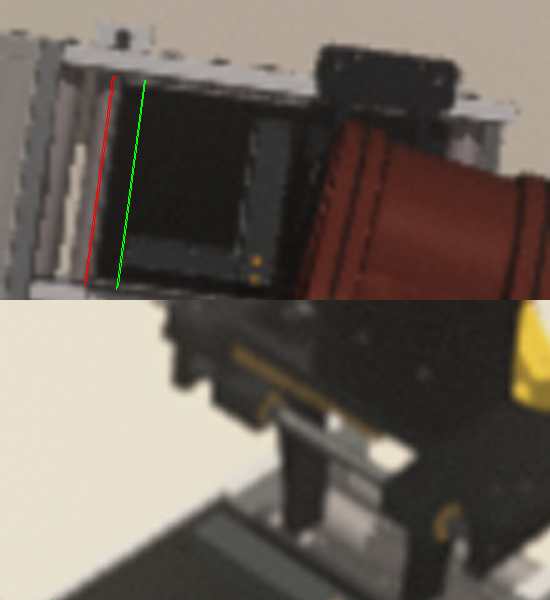

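The top view shows the tray's front edge near (100,280) in the crop, between the two lines, and the scene view shows a gap between fingers and wall. I creep forward to find the wall by pad force, which gives the run-on distance.

Emit:
{"api": "move_arm", "payload": {
  "motion": [
    [[0.3,0.2,0,0,6],[0.6,0.2,0,0,6]]
  ]
}}

```text
t: 14.67
eef_pos: [412.8, -172.4, 49.3]
orientation: [180.0, -0.0, 82.6]
contact_force: [-0.0, -0.1, -0.9]
finger_gap: 60.2
gripper_force: 0.0
```

Emit:
{"api": "move_arm", "payload": {
  "motion": [
    [[0.1,0,0,0,6],[0.2,0,0,0,6]]
  ]
}}

```text
t: 14.83
eef_pos: [412.7, -170.2, 49.2]
orientation: [-180.0, -0.0, 82.6]
contact_force: [-0.1, 0.0, 1.5]
finger_gap: 60.1
gripper_force: 0.0
```

Emit:
{"api": "move_arm", "payload": {
  "motion": [
    [[0.1,0,0,0,6],[0.2,0,0,0,6]]
  ]
}}

```text
t: 15.0
eef_pos: [412.9, -168.4, 49.2]
orientation: [-180.0, -0.0, 82.6]
contact_force: [-1.7, -0.1, -0.6]
finger_gap: 59.7
gripper_force: 0.0
```

Emit:
{"api": "move_arm", "payload": {
  "motion": [
    [[0.1,0,0,0,6],[0.2,0,0,0,6]]
  ]
}}

```text
t: 15.17
eef_pos: [413.1, -166.5, 49.2]
orientation: [-180.0, 0.0, 82.6]
contact_force: [0.4, -0.7, 0.3]
finger_gap: 59.9
gripper_force: 0.3
```

Emit:
{"api": "move_arm", "payload": {
  "motion": [
    [[0.1,0,0,0,6],[0.2,0,0,0,6]]
  ]
}}

```text
t: 15.33
eef_pos: [413.3, -164.7, 49.2]
orientation: [-180.0, 0.0, 82.6]
contact_force: [1.6, -1.6, -0.9]
finger_gap: 60.0
gripper_force: 0.6
```

Emit:
{"api": "move_arm", "payload": {
  "motion": [
    [[0.1,0,0,0,6],[0.2,0,0,0,6]]
  ]
}}

```text
t: 15.5
eef_pos: [413.6, -162.6, 49.2]
orientation: [180.0, 0.0, 82.6]
contact_force: [0.5, -0.6, -0.3]
finger_gap: 59.9
gripper_force: 0.6
```

Release at TCP y≈-177 at 0.22 m/s came to rest at y≈-167, a deceleration of about 2.5 m/s². About 0.35 m/s, released just before the bar, should therefore reach home. I rehearse that stroke in the air first, 42 mm higher and 30 mm further back, to see the tool's overshoot.

Emit:
{"api": "move_arm", "payload": {
  "motion": [
    [[-1.5,0,-2.1,0,6],[-3,0,-4.2,0,6],[-3,0,-4.2,0,6],[-3,0,-4.2,0,6]]
  ]
}}

```text
t: 15.83
eef_pos: [410.5, -193.1, 92.1]
orientation: [179.9, 0.0, 82.5]
contact_force: [0.4, 0.7, -0.3]
finger_gap: 60.1
gripper_force: 0.0
```

Emit:
{"api": "move_arm", "payload": {
  "motion": [
    [[0.1,0,0,0,6],[0.5,0,0,0,6],[1.3,0,0,0,6],[2.5,0,0,0,6],[4.1,0,0,0,6]]
  ]
}}

```text
t: 16.25
eef_pos: [414.7, -150.6, 90.6]
orientation: [-179.9, -0.0, 82.6]
contact_force: [0.5, -0.3, 0.4]
finger_gap: 59.8
gripper_force: 0.0
```

Emit:
{"api": "move_arm", "payload": {
  "motion": [
    [[2.0,0,0,0,6],[4.45,0,0,0,6]]
  ]
}}

```text
t: 16.42
eef_pos: [420.3, -106.3, 90.6]
orientation: [-179.9, -0.0, 82.6]
contact_force: [1.0, 0.1, 0.4]
finger_gap: 60.1
gripper_force: 0.0
```

Emit:
{"api": "move_arm", "payload": {
  "motion": [
    [[2.85,0,0,0,6]]
  ]
}}

```text
t: 16.5
eef_pos: [423.9, -77.8, 90.7]
orientation: [-179.9, -0.0, 82.6]
contact_force: [1.0, 0.8, 0.7]
finger_gap: 60.0
gripper_force: 0.0
```

Emit:
{"api": "move_arm", "payload": {
  "motion": [
    [[2.95,0,0,0,6]]
  ]
}}

```text
t: 16.58
eef_pos: [427.7, -47.9, 90.7]
orientation: [-179.9, -0.0, 82.6]
contact_force: [0.8, 0.6, -0.0]
finger_gap: 59.9
gripper_force: 0.0
```

Emit:
{"api": "move_arm", "payload": {
  "motion": [
    [[-2.95,0,0,0,6]]
  ]
}}

```text
t: 16.67
eef_pos: [426.1, -68.5, 91.2]
orientation: [180.0, -0.2, 83.3]
contact_force: [0.9, 1.1, -0.1]
finger_gap: 59.9
gripper_force: 0.0
```

Emit:
{"api": "move_arm", "payload": {
  "motion": [
    [[-2,0,0,0,6],[-2,0,0,0,6],[-2,0,0,0,6],[-2,0,0,0,6]]
  ]
}}

```text
t: 17.0
eef_pos: [421.7, -98.0, 90.9]
orientation: [-180.0, -0.0, 82.6]
contact_force: [-0.0, 0.4, -0.4]
finger_gap: 59.7
gripper_force: 0.0
```

```bash
python3 -c "
from station import ctrl
o=ctrl.get_obs();print(o['t'],o['eef_pos'],o['qvel'])"
```

```text
17.0 [421.68371558 -97.95845284  90.85105724] [-0.12991927 -0.09169005 -0.28759343 -0.17683203  0.02588711  0.0066891
  0.2333079 ]
```

Emit:
{"api": "move_arm", "payload": {
  "motion": [
    [[-4,0,0,0,6],[-7.8,0,0,0,6],[-8.3,0,0,0,6],[-8.3,0,2,0,6],[-8.3,0,4.17,0,6]]
  ]
}}

```text
t: 17.42
eef_pos: [412.5, -181.6, 50.0]
orientation: [179.8, 0.0, 82.5]
contact_force: [0.2, 0.1, -1.6]
finger_gap: 59.8
gripper_force: 0.0
```

Emit:
{"api": "move_arm", "payload": {
  "motion": [
    [[0,0,0,0,6],[0.5,0,0,0,6],[1,0,0,0,6],[1.2,0,0,0,6],[1.2,0,0,0,6]]
  ]
}}

```text
t: 17.83
eef_pos: [413.7, -168.6, 50.6]
orientation: [179.9, 0.0, 82.7]
contact_force: [0.2, 0.5, 0.5]
finger_gap: 59.8
gripper_force: 0.0
```

Emit:
{"api": "move_arm", "payload": {
  "motion": [
    [[0,0,0,0,6],[0,0,0,0,6]]
  ]
}}

```text
t: 18.0
eef_pos: [413.1, -169.6, 50.1]
orientation: [179.9, 0.0, 82.6]
contact_force: [-0.2, -0.4, 0.0]
finger_gap: 59.9
gripper_force: 0.0
```

```bash
python3 -c "
from tr2 import *
o=ctrl.get_obs();print(o['t'],o['eef_pos'],o['gripper_force'])
for n in('top','scene'):
    ctrl.capture(n)
    for k,z in(('square_grip',66),):
        for r in ctrl.tip_of(n,k)[:2]: print(n,k,round(r['conf'],2),onplane(n,[r['position']],z)[0])
"
```

```text
18.0 [ 413.1 -169.6   50.1] 0.0
top square_grip 0.64 [ 430.6 -121.3   66. ]
top square_grip 0.56 [ 473.4 -401.6   66. ]
scene square_grip 0.93 [ 418.  -120.7   66. ]
scene square_grip 0.54 [ 432.3 -363.4   66. ]
```

Emit:
{"api": "move_arm", "payload": {
  "motion": [
    [[0.2,0,0,0,6],[0.4,0,0,0,6],[0.5,0,0,0,6],[0.9,0,0,0,6],[1.7,0,0,0,6]]
  ]
}}

```text
t: 18.62
eef_pos: [414.8, -153.2, 49.5]
orientation: [180.0, 0.0, 82.5]
contact_force: [-0.8, -1.8, -0.7]
finger_gap: 60.1
gripper_force: 0.8
```

Emit:
{"api": "move_arm", "payload": {
  "motion": [
    [[1.2,0,0,0,6],[2.8,0,0,0,6],[4.8,0,0,0,6],[7.25,0,0,0,6]]
  ]
}}

```text
t: 18.95
eef_pos: [424.0, -80.7, 49.5]
orientation: [-180.0, 0.0, 82.5]
contact_force: [0.6, -3.0, -0.7]
finger_gap: 59.8
gripper_force: 1.2
```

Emit:
{"api": "move_arm", "payload": {
  "motion": [
    [[2.9,0,0,0,6]]
  ]
}}

```text
t: 19.03
eef_pos: [427.8, -51.9, 49.6]
orientation: [180.0, 0.1, 82.5]
contact_force: [1.8, -2.6, -0.5]
finger_gap: 59.9
gripper_force: 1.3
```

Emit:
{"api": "move_arm", "payload": {
  "motion": [
    [[3.0,0,0,0,6]]
  ]
}}

```text
t: 19.12
eef_pos: [431.6, -21.4, 49.6]
orientation: [180.0, 0.0, 82.5]
contact_force: [1.1, -3.2, -1.4]
finger_gap: 60.0
gripper_force: 1.2
```

Emit:
{"api": "move_arm", "payload": {
  "motion": [
    [[-3,0,0,0,6],[-6,0,0,0,6],[-7,0,0,0,6]]
  ]
}}

```text
t: 19.37
eef_pos: [422.3, -93.8, 49.5]
orientation: [-180.0, 0.1, 82.6]
contact_force: [-1.6, -0.5, -0.5]
finger_gap: 59.8
gripper_force: 0.0
```

Emit:
{"api": "move_arm", "payload": {
  "motion": [
    [[-3,0,-2,0,6],[-6,0,-5,0,6],[-10,0,-9,0,6],[-14,0,-9,0,6],[-18,0,-9,0,6]]
  ]
}}

```text
t: 19.78
eef_pos: [402.3, -262.9, 142.2]
orientation: [179.7, 0.1, 82.7]
contact_force: [2.1, 0.1, -0.6]
finger_gap: 60.0
gripper_force: 0.0
```

```bash
python3 -c "
from tr2 import *
o=ctrl.get_obs();print(o['t'],o['eef_pos'])
R=Ro.from_euler('z',83,degrees=True).as_matrix();out=[]
for n in('top','scene'):
    p,d=ctrl.capture(n);np.save(n+'5.npy',p)
    for k,z in(('square_grip',66),('tray',41),('roof_edge',101),('bay_home',41)):
        for r in ctrl.tip_of(n,k)[:2]:
            w=onplane(n,[r['position']],z)[0];print(n,k,round(r['conf'],2),w,'s %.1f'%((w[:2]-c)@u))
    x0,y0,x1,y1=(175,235,285,310) if n=='top' else (210,240,350,350)
    k=4;im=cv2.resize(p[y0:y1,x0:x1],None,fx=k,fy=k,interpolation=cv2.INTER_CUBIC)
    q=proj(n,np.array([[-62,-60,26],[-62,60,26],[62,60,26],[62,-60,26.]])@R.T+[*(c+u*260),41])
    cv2.polylines(im,[((q+.5-[x0,y0])*k-.5).astype(np.int32)],True,(0,255,0),1);o=np.zeros((im.shape[0],560,3),np.uint8);o[:,:im.shape[1]]=im;out.append(o)
cv2.imwrite('pics/home.png',np.vstack(out)[:600,:,::-1])
"
```

```text
19.7833 [ 402.3 -262.9  142.2]
top square_grip 0.72 [ 469.1 -408.    66. ] s -217.7
top roof_edge 0.87 [433.8  -7.8 101. ] s 175.2
scene square_grip 0.68 [ 430.8 -357.7   66. ] s -172.4
scene roof_edge 0.85 [439.3   0.5 101. ] s 184.1
```

View pics/home.png

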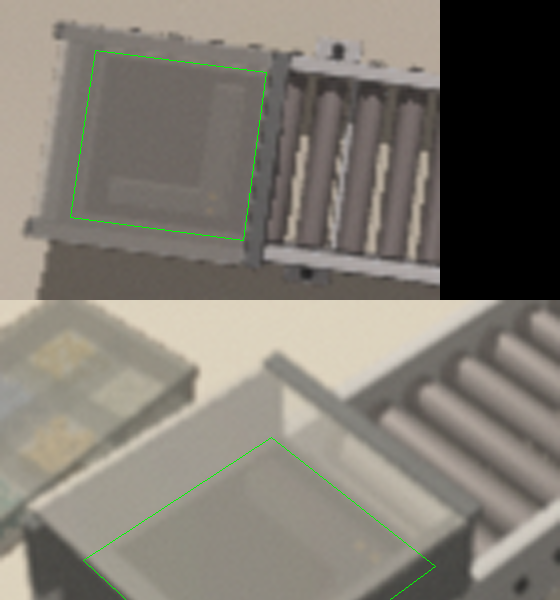

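```bash
python3 -c "
from tr2 import *
A=np.mean([ctrl.capture('top')[0].astype(float) for _ in range(6)],0);B=np.mean([ctrl.capture('scene')[0].astype(float) for _ in range(6)],0)
np.save('topA.npy',A);np.save('sceneA.npy',B)
# profile along s at several lateral offsets on plane z=67 (top)
ss=np.arange(150,345,1.5);T0=cv2.imread('pics/top0.png')[:,:,::-1].mean(2)
def prof(I,n,s0,z):
    P=[]
    for l in np.arange(-35,36,5):
        X=np.c_[c+np.outer(ss+s0,u)+l*v,np.full(len(ss),z)];q=proj(n,X).astype(np.float32)
        P.append(cv2.remap(I.astype(np.float32),q[:,0].reshape(1,-1),q[:,1].reshape(1,-1),cv2.INTER_LINEAR)[0])
    return np.median(P,0)
a=prof(A.mean(2),'top',0,67);b=prof(T0,'top',-260,67)
for s,x,y in zip(ss,a,b):
    if s>300 or s<215: print('%.1f %d %d'%(s,x,y))
g=A[235:310,180:285].mean(2);g=np.clip((g-70)*255/90,0,255).astype(np.uint8)
cv2.imwrite('pics/enh.png',cv2.resize(g,None,fx=7,fy=7,interpolation=cv2.INTER_CUBIC))
"
```

```text
150.0 110 160
151.5 110 160
153.0 108 160
154.5 104 160
156.0 98 160
157.5 92 160
159.0 93 159
160.5 102 159
162.0 122 159
163.5 146 159
165.0 156 159
166.5 150 159
168.0 117 159
169.5 85 159
171.0 84 159
172.5 88 159
174.0 93 160
175.5 99 159
177.0 103 159
178.5 103 159
180.0 99 159
181.5 82 158
183.0 74 155
184.5 84 148
186.0 92 145
187.5 95 147
189.0 96 150
190.5 96 152
192.0 95 152
193.5 93 146
195.0 91 125
196.5 93 100
198.0 100 81
199.5 103 72
201.0 104 58
202.5 104 45
204.0 104 34
205.5 104 30
207.0 104 29
208.5 104 29
210.0 105 29
211.5 107 29
213.0 109 29
214.5 109 30
301.5 104 27
303.0 104 27
304.5 104 27
306.0 104 27
307.5 104 26
309.0 104 27
310.5 105 27
312.0 106 27
313.5 108 27
315.0 112 30
316.5 113 35
318.0 113 45
319.5 112 58
321.0 112 63
322.5 112 68
324.0 112 82
325.5 112 97
327.0 112 96
328.5 112 91
330.0 114 85
331.5 116 80
333.0 118 83
334.5 120 99
336.0 121 131
337.5 121 150
339.0 122 148
340.5 126 127
342.0 134 101
343.5 144 87
```

View pics/enh.png

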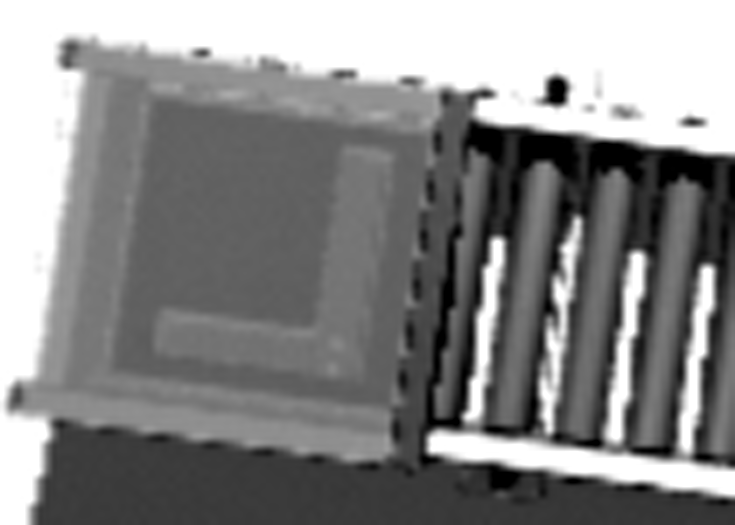

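```bash
python3 -c "
from tr2 import *
from scipy.ndimage import gaussian_filter1d as gf
T0=cv2.imread('pics/top0.png')[:,:,::-1].mean(2);T3=np.load('top3.npy').mean(2);A=np.load('topA.npy').mean(2)
def prof(I,ss,z,ls,n='top'):
    P=[]
    for l in ls:
        X=np.c_[c+np.outer(ss,u)+l*v,np.full(len(ss),z)];q=proj(n,X).astype(np.float32)
        P.append(cv2.remap(I.astype(np.float32),q[:,0].reshape(1,-1),q[:,1].reshape(1,-1),cv2.INTER_LINEAR)[0])
    return np.median(P,0)
def edge(I,s0,z,ls,w=7):
    ss=np.arange(s0-w,s0+w,.25);g=gf(prof(I,ss,z,ls),6);d=np.gradient(g);i=np.argmax(np.abs(d));return ss[i],d[i]
L=np.arange(-30,50,4)
for nm,I,s in(('start',T0,58),('trial',T3,58+86),('now',A,314)): print(nm,'foam front',edge(I,s,65,L))
# stock left edge and blade tip features, now
for l in(-15,0,15): 
  for nm,I,s in(('now stock front',A,232),('trial',T3,62)): print(nm,l,edge(I,s,77,np.arange(l-5,l+6,2),8))
print('bar profile z=104');ss=np.arange(165,195,1.)
print(np.c_[ss,prof(A,ss,104,np.arange(-40,41,4))].astype(int).tolist())
"
```

```text
start foam front (np.float64(58.25), np.float32(1.6635418))
trial foam front (np.float64(147.75), np.float32(2.1726952))
now foam front (np.float64(314.25), np.float32(0.41338348))
now stock front -15 (np.float64(233.25), np.float32(-0.31965256))
trial -15 (np.float64(66.75), np.float32(0.364151))
now stock front 0 (np.float64(233.5), np.float32(-0.32500458))
trial 0 (np.float64(65.0), np.float32(-0.4661579))
now stock front 15 (np.float64(233.25), np.float32(-0.31189728))
trial 15 (np.float64(68.25), np.float32(-0.6670284))
bar profile z=104
[[165, 145], [166, 122], [167, 98], [168, 84], [169, 82], [170, 85], [171, 89], [172, 93], [173, 97], [174, 101], [175, 103], [176, 103], [177, 102], [178, 98], [179, 87], [180, 76], [181, 78], [182, 81], [183, 88], [184, 93], [185, 95], [186, 96], [187, 96], [188, 96], [189, 95], [190, 94], [191, 92], [192, 91], [193, 91], [194, 93]]
```

```bash
python3 -c "
from tr2 import *
E=np.mean([cv2.imread('pics/top0.png')[:,:,::-1].mean(2)]+[np.load(f'top{i}.npy').mean(2) for i in(1,2,3)],0);A=np.load('topA.npy').mean(2)
def prof(I,ss,z,ls,n='top'):
    P=[]
    for l in ls:
        X=np.c_[c+np.outer(ss,u)+l*v,np.full(len(ss),z)];q=proj(n,X).astype(np.float32)
        P.append(cv2.remap(I.astype(np.float32),q[:,0].reshape(1,-1),q[:,1].reshape(1,-1),cv2.INTER_LINEAR)[0])
    return np.mean(P,0)
ss=np.arange(290,346,1.);L=np.arange(-45,46,3)
e=prof(E,ss,67,L);a=prof(A,ss,67,L)
print([(int(s),round(float(x),1),round(float(y),1)) for s,x,y in zip(ss,e,a)])
L=[-40,0,40]
for l in L: print(l,prof(E,ss[18:],67,np.arange(l-6,l+7,2)).round().astype(int),'\n',prof(A,ss[18:],67,np.arange(l-6,l+7,2)).round().astype(int))
e=prof(E,np.arange(-80,-40,1.),55,[-66,-68,66,68]);print('rear rail z55',e.round().astype(int))
e=prof(E,np.arange(-110,-60,1.),55,[-67]);print(e.round().astype(int))
print('fwd rail top z101+', prof(A,np.arange(300,360,1.),108,[-66,-68,66,68]).round().astype(int))
"
```

```text
[(290, 119.8, 106.3), (291, 120.3, 106.3), (292, 121.0, 106.2), (293, 121.7, 106.2), (294, 122.4, 106.2), (295, 122.9, 106.3), (296, 123.3, 106.2), (297, 123.6, 106.0), (298, 123.6, 105.6), (299, 123.4, 105.0), (300, 123.0, 104.6), (301, 122.5, 104.4), (302, 122.1, 104.3), (303, 121.8, 104.3), (304, 121.9, 104.3), (305, 122.5, 104.3), (306, 123.9, 104.3), (307, 126.1, 104.4), (308, 128.7, 104.4), (309, 130.9, 104.6), (310, 132.2, 104.8), (311, 132.5, 105.5), (312, 131.8, 106.5), (313, 130.1, 108.0), (314, 127.5, 110.0), (315, 123.7, 112.2), (316, 119.4, 113.7), (317, 115.6, 114.1), (318, 113.1, 113.5), (319, 111.9, 112.8), (320, 111.2, 112.4), (321, 111.0, 112.2), (322, 110.9, 112.2), (323, 110.9, 112.1), (324, 111.0, 112.2), (325, 111.0, 112.2), (326, 111.1, 112.3), (327, 111.2, 112.4), (328, 111.5, 112.7), (329, 112.0, 113.2), (330, 112.9, 114.0), (331, 114.3, 115.4), (332, 116.0, 117.2), (333, 117.8, 119.1), (334, 119.1, 120.4), (335, 119.8, 121.2), (336, 120.1, 121.4), (337, 120.4, 121.6), (338, 120.8, 122.1), (339, 121.9, 123.1), (340, 123.9, 125.3), (341, 127.5, 128.9), (342, 1
[... 973 characters left out ...]
 119 121 121 122 122 122 124 125 129 134 140
 146 153]
rear rail z55 [ 92  94  95  96  96  98 100 103 105 107 108 108 109 109 109 108 108 107
 106 103 100  99  98  99 100 100 102 104 106 108 111 114 114 112 110 108
 106 103 102 101]
[148 150 150 148 145 143 140 136 134 133 133 132 132 131 131 131 130 130
 130 130 128 123 117 111 108 105 103 106 109 113 117 120 123 124 125 127
 131 134 135 136 136 136 136 136 136 136 135 134 132 131]
fwd rail top z101+ [121 120 120 120 120 120 121 120 120 120 120 120 120 120 120 120 120 120
 120 119 119 119 119 119 119 120 120 120 120 120 120 120 121 121 121 121
 121 120 118 116 112 108 103 107 115 126 139 152 162 166 168 169 170 170
 170 170 170 170 170 170]
```

The tray stopped in the bay, square still seated. The profile analysis puts the end plate at s≈326, so home is s≈264. The tray is at about 256, roughly 8 mm short and out of reach of vertical fingers. The loose screwdriver, at about (325,163) in the top view and not a restricted item, points along the travel direction, so it can serve as a slow pusher under the bar. I measure it now.

```bash
python3 -c "
from tr2 import *
A=np.load('topA.npy').astype(np.uint8);B=np.load('sceneA.npy').astype(np.uint8);d=np.load('top2d.npy')
ims=[]
for n,I,(x0,y0,x1,y1) in(('top',A,(298,148,352,178)),('scene',B,(240,170,285,212))):
    sub=I[y0:y1,x0:x1].astype(int);sat=(sub[:,:,0]-sub[:,:,2])
    bg=np.median(sat);m=sat>bg+22
    ys,xs=np.nonzero(m);P=np.c_[xs+x0,ys+y0].astype(float)
    w=onplane(n,P,9)[:,:2];cc=w.mean(0);U,S,V=np.linalg.svd(w-cc);pr=(w-cc)@V[0];pq=(w-cc)@V[1]
    print(n,len(P),'handle ctr',cc,'axis',V[0],'ang',np.degrees(np.arctan2(V[0][1],V[0][0])),'len',np.percentile(pr,[1,99]),'wid',np.percentile(pq,[3,97]))
    k=8;ims.append(cv2.resize(I[y0:y1,x0:x1],None,fx=k,fy=k,interpolation=cv2.INTER_CUBIC))
W=max(i.shape[1] for i in ims);cv2.imwrite('pics/sd.png',np.vstack([np.pad(i,((0,0),(0,W-i.shape[1]),(0,0))) for i in ims])[:600,:,::-1])
xs=np.arange(304,345,3)
for y in(158,161,163,166): print(y,[int(x) for x in withdepth('top',[[x,y] for x in xs],d)[:,2]])
"
```

```text
top 70 handle ctr [ 785.  -257.9] axis [-0.2 -1. ] ang -103.46489255310364 len [-100.2   26.5] wid [-13.9  14.5]
scene 52 handle ctr [ 786.  -268.7] axis [ 0.4 -0.9] ang -68.21618508486219 len [-29.4  28.5] wid [-5.7  5.9]
158 [-2, 1, -2, -3, -3, 2, 3, 1, 3, 0, 23, 22, -1, 2]
161 [-4, 1, 2, -3, -4, 5, -2, 10, 17, 16, 23, 13, 18, -2]
163 [-2, -2, 0, -2, -6, 0, 2, 10, 14, 19, 19, 15, -4, 0]
166 [1, 0, 2, 0, 2, 3, -5, 3, 0, 2, -3, -1, 0, -5]
```

View pics/sd.png

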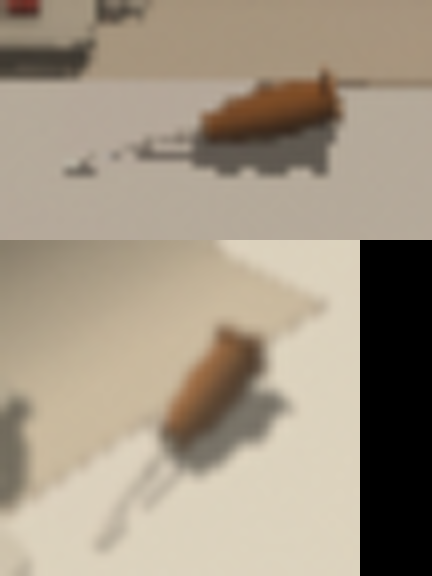

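The top crop shows a brown tapered handle from px (323,163.6) to (340,160) and a thin shaft with its tip at about px (307.4,168.6), towards the travel direction. The backdrop paper lies just behind it, so I check clearance there.

```bash
python3 -c "
from tr2 import *
d=np.load('top2d.npy')
h=onplane('top',[[323,163.6],[340.2,160]],9);t=onplane('top',[[307.4,168.6]],2);print(h,t)
h2=onplane('scene',[[240+172/8,170+195/8],[240+240/8,170+95/8]],9);t2=onplane('scene',[[240+100/8,170+308/8]],2);print('scene',h2,t2)
for y in range(85,165,8): print(y,[(w.round().astype(int)).tolist() for w in withdepth('top',[[x,y] for x in (315,330,345)],d)])
"
```

```text
[[ 772.5 -235.8    9. ]
 [ 784.6 -289.3    9. ]] [[ 757.7 -188.     2. ]]
scene [[ 769.7 -237.     9. ]
 [ 791.9 -296.6    9. ]] [[ 751.5 -181.7    2. ]]
85 [[908, -184, 287], [908, -221, 289], [905, -257, 297]]
93 [[908, -189, 236], [907, -228, 239], [907, -266, 243]]
101 [[906, -194, 184], [908, -235, 181], [908, -276, 184]]
109 [[479, -83, 1314], [906, -243, 123], [906, -286, 125]]
117 [[902, -206, 65], [901, -250, 68], [903, -296, 64]]
125 [[887, -209, 33], [889, -255, 30], [890, -302, 30]]
133 [[869, -211, 9], [869, -258, 11], [870, -304, 12]]
141 [[846, -212, 1], [846, -259, 2], [847, -306, 2]]
149 [[815, -210, 21], [821, -259, 2], [822, -306, 0]]
157 [[794, -211, 5], [796, -259, -1], [796, -306, 2]]
```

Emit:
{"api": "move_arm", "payload": {
  "motion": [
    [[0.5,3.7,0,0,4],[1.1,7.8,0,0,4],[1.7,11.8,0,0,4],[2.3,15.9,0,0,4],[2.8,20,0,0,4]]
  ]
}}

```text
t: 21.3
eef_pos: [604.6, -259.3, 139.0]
orientation: [180.0, -0.0, 82.6]
contact_force: [-0.0, -0.9, 1.4]
finger_gap: 41.3
gripper_force: 0.0
```

Emit:
{"api": "move_arm", "payload": {
  "motion": [
    [[0.6,4,0,-0.1,4],[1.2,8.1,0,-0.2,4],[1.8,12.2,0,-0.3,4],[2.3,15.8,0,-0.42,4],[2.5,17.1,0,-0.42,4]]
  ]
}}

```text
t: 21.72
eef_pos: [778.8, -255.0, 136.6]
orientation: [180.0, -0.1, 107.2]
contact_force: [0.2, -0.3, 0.3]
finger_gap: 40.0
gripper_force: 0.0
```

Emit:
{"api": "move_arm", "payload": {
  "motion": [
    [[0,0,3.5,0,4],[0,0,7.0,0,4],[0,0,8.5,0,4],[0,0,8.5,0,4]]
  ]
}}

```text
t: 22.05
eef_pos: [772.3, -256.0, 48.0]
orientation: [-179.6, -0.3, 106.7]
contact_force: [0.2, -0.1, -1.4]
finger_gap: 40.0
gripper_force: 0.0
```

```bash
python3 -c "
from station import ctrl
o=ctrl.get_obs();print(o['t'],o['eef_pos'],o['orientation'],o['q'])"
```

```text
22.05 [ 772.33982222 -256.03758587   47.98451992] [-179.56152278   -0.26874539  106.67976234] [ 22.6454597   45.94679877 -13.46397523  64.09826033  10.14464896
  71.54731911  26.54615539]
```

Emit:
{"api": "move_arm", "payload": {
  "motion": [
    [[0,0.1,1.5,0,4],[0,0.2,3,0,4],[0,0.2,3.5,0,4],[0,0.2,3.5,0,4]]
  ]
}}

```text
t: 22.38
eef_pos: [776.7, -255.9, 17.8]
orientation: [-179.9, -0.1, 106.7]
contact_force: [-0.3, -0.0, -0.9]
finger_gap: 39.9
gripper_force: 0.0
```

Emit:
{"api": "move_arm", "payload": {
  "motion": [
    [[0,0,0.7,0,4],[0,0,1.3,0,4],[0,0,1.4,0,4],[0,0,1.4,0,4],[0,0,1.4,0,0.5]]
  ]
}}

```text
t: 22.8
eef_pos: [777.6, -256.1, 5.4]
orientation: [180.0, 0.0, 106.7]
contact_force: [0.0, -0.4, 0.8]
finger_gap: 38.1
gripper_force: 0.0
```

Emit:
{"api": "move_arm", "payload": {
  "motion": [
    [[0,0,0,0,0.3],[0,0,0,0,0.3],[0,0,0,0,0.3],[0,0,0,0,0.3],[0,0,0,0,0.3]]
  ]
}}

```text
t: 23.22
eef_pos: [777.9, -256.1, 5.5]
orientation: [179.9, 0.0, 106.7]
contact_force: [1.3, -0.0, 0.3]
finger_gap: 18.6
gripper_force: 30.0
```

Emit:
{"api": "move_arm", "payload": {
  "motion": [
    [[0,0,0,0,0.3],[0,0,-0.5,0,0.3],[0,0,-1.5,0,0.3]]
  ]
}}

```text
t: 23.47
eef_pos: [777.2, -253.7, 13.1]
orientation: [-180.0, -0.2, 106.7]
contact_force: [20.0, 1.6, -37.4]
finger_gap: 18.7
gripper_force: 30.0
```

Emit:
{"api": "move_arm", "payload": {
  "motion": [
    [[0,0,0.8,0,4],[0,0,0.8,0,4],[0,0,0.8,0,4]]
  ]
}}

```text
t: 23.72
eef_pos: [776.9, -256.5, 11.6]
orientation: [-179.9, -0.0, 106.7]
contact_force: [-0.4, -0.3, 1.0]
finger_gap: 31.4
gripper_force: 0.0
```

Emit:
{"api": "move_arm", "payload": {
  "motion": [
    [[0,0,-2,0,4],[0,0,-6,0,4],[0,0,-10,0,4]]
  ]
}}

```text
t: 23.97
eef_pos: [776.1, -256.4, 112.0]
orientation: [-179.8, -0.1, 106.7]
contact_force: [1.4, 0.0, 0.6]
finger_gap: 39.2
gripper_force: 0.0
```

```bash
python3 -c "
from tr2 import *
o=ctrl.get_obs();print(o['t'],o['eef_pos'],o['contact_force'])
p,d=ctrl.capture('top')
h=onplane('top',[[323,163.6],[340.2,160]],9)
A=np.load('topA.npy')[148:178,298:352];q=p[148:178,298:352].astype(float)
print(np.abs(A-q).mean(2).round().astype(int)[8:22:2,::4])
"
```

```text
23.9667 [ 776.1 -256.4  112. ] [1.4 0.  0.6]
[[  5   6   5  12  11  10  11  11 113 109  86 100  97  94]
 [ 12  12  12  12  12  12  12  10  76  58  23  66  80  76]
 [ 12  12  12  11  10  12  13   8  50  39  21 120 116 111]
 [ 12  13  13  13  12  10  11   4  35  20   8 118 116 112]
 [ 12  12  12  12  12  11   8   2  13  10  40 122 116 111]
 [ 11  11  13  11   8  11   6   5  50  45  53 120 118 110]
 [ 12  12  12  10  10  11   8   3  57  57  54 120 116 108]]
```

The screwdriver is fixed: 37 N with the grip slipping. Released, and nothing moved. A genuine slant is needed, then. Poses that are out of reach are only approached as far as the arm can, so the tool may tilt at a reach limit. I try this in free air to the robot's right, where the inward (radial) direction is the travel direction.

Emit:
{"api": "move_arm", "payload": {
  "motion": [
    [[-0.55,-3.8,-1.25,0,4],[-1.1,-7.65,-2.5,0,4],[-1.65,-11.5,-3.75,0,4],[-2.2,-15.3,-5,0,4],[-2.76,-19.1,-6.27,0,4]]
  ]
}}

```text
t: 24.43
eef_pos: [600.5, -338.5, 176.2]
orientation: [180.0, 0.1, 106.6]
contact_force: [0.4, -0.5, 0.9]
finger_gap: 40.0
gripper_force: 0.0
```

Emit:
{"api": "move_arm", "payload": {
  "motion": [
    [[-0.55,-3.8,-1.25,0,4],[-1.1,-7.65,-2.5,0,4],[-1.65,-11.5,-3.75,0,4],[-2.2,-15.3,-5,0,4],[-2.76,-19.1,-6.27,0,4]]
  ]
}}

```text
t: 24.85
eef_pos: [425.3, -419.5, 239.1]
orientation: [180.0, 0.1, 106.6]
contact_force: [0.2, 0.4, -0.7]
finger_gap: 40.3
gripper_force: 0.0
```

Emit:
{"api": "move_arm", "payload": {
  "motion": [
    [[-0.55,-3.8,-1.25,0.1,4],[-1.1,-7.65,-2.5,0.2,4],[-1.65,-11.5,-3.75,0.3,4],[-2.2,-15.3,-5,0.4,4],[-2.76,-19.1,-6.27,0.42,4]]
  ]
}}

```text
t: 25.27
eef_pos: [250.1, -500.4, 302.0]
orientation: [179.9, 0.1, 82.2]
contact_force: [0.4, -0.9, 0.2]
finger_gap: 40.1
gripper_force: 0.0
```

Emit:
{"api": "move_arm", "payload": {
  "motion": [
    [[-0.25,-3.9,0,0,4],[-0.5,-7.8,0,0,4],[-0.75,-11.7,0,0,4],[-1.0,-15.6,0,0,4],[-1.2,-19.4,0,0,4]]
  ]
}}

```text
t: 25.68
eef_pos: [56.0, -486.4, 301.2]
orientation: [180.0, 0.1, 82.6]
contact_force: [-0.7, -1.4, -0.7]
finger_gap: 39.8
gripper_force: 0.0
```

Emit:
{"api": "move_arm", "payload": {
  "motion": [
    [[-0.25,-3.9,0,0,4],[-0.5,-7.8,0,0,4],[-0.75,-11.6,0,0,4],[-0.75,-11.6,0,0,4]]
  ]
}}

```text
t: 26.02
eef_pos: [-66.3, -478.2, 301.5]
orientation: [-179.9, 0.1, 82.0]
contact_force: [-1.3, 0.2, 0.0]
finger_gap: 39.8
gripper_force: 0.0
```

```bash
python3 -c "
from station import ctrl
o=ctrl.get_obs();print(o['t'],o['eef_pos'].round(1),o['orientation'].round(1),o['q'].round(1))"
```

```text
26.0167 [ -66.3 -478.2  301.5] [-1.799e+02  1.000e-01  8.200e+01] [77.5 -3.1 14.4 99.9  0.9 83.  83.8]
```

Emit:
{"api": "move_arm", "payload": {
  "motion": [
    [[4,0,0,0,4],[8,0,0,0,4],[12,0,0,0,4],[16,0,0,0,4],[16,0,0,0,4]]
  ]
}}

```text
t: 26.43
eef_pos: [-37.4, -329.1, 302.6]
orientation: [179.8, 0.3, 82.9]
contact_force: [-1.1, 0.5, 0.7]
finger_gap: 39.9
gripper_force: 0.0
```

```bash
python3 -c "
from station import ctrl
o=ctrl.get_obs();print(o['t'],o['eef_pos'].round(1),o['orientation'].round(1),o['q'].round(1))"
```

```text
26.4333 [ -37.4 -329.1  302.6] [179.8   0.3  82.9] [ 91.3 -21.2  -1.7 114.3  -0.8  86.6  82.7]
```

Emit:
{"api": "move_arm", "payload": {
  "motion": [
    [[2,0,0,0,4],[4,0,0,0,4],[6,0,0,0,4],[8,0,0,0,4],[8,0,0,0,4]]
  ]
}}

```text
t: 26.85
eef_pos: [-35.4, -299.7, 280.5]
orientation: [179.2, -2.9, 82.0]
contact_force: [-0.5, 0.7, 0.3]
finger_gap: 40.0
gripper_force: 0.0
```

```bash
python3 -c "
from station import ctrl
o=ctrl.get_obs();print(o['t'],o['eef_pos'].round(1),o['orientation'].round(1),o['q'].round(1))"
```

```text
26.85 [ -35.4 -299.7  280.5] [179.2  -2.9  82. ] [101.1 -21.9  -8.1 117.2  -4.   87.3  85.9]
```

Emit:
{"api": "move_arm", "payload": {
  "motion": [
    [[20,0,0,0,4],[20,0,0,0,4],[20,0,0,0,4],[20,0,0,0,4],[20,0,0,0,4]]
  ]
}}

```text
t: 27.27
eef_pos: [-20.9, -279.8, 262.7]
orientation: [178.5, -5.8, 83.8]
contact_force: [3.4, 0.4, 0.3]
finger_gap: 40.0
gripper_force: 0.0
```

```bash
python3 -c "
from station import ctrl
o=ctrl.get_obs();print(o['t'],o['eef_pos'].round(1),o['orientation'].round(1),o['q'].round(1))"
```

```text
27.2667 [ -20.9 -279.8  262.7] [178.5  -5.8  83.8] [104.1 -21.8 -11.5 119.3  -6.   87.9  87.9]
```

Tilt builds in the needed direction, pitch now -5.8, and it carries over between calls. I continue, pressing inward and upward.

Emit:
{"api": "move_arm", "payload": {
  "motion": [
    [[20,0,-20,0,4],[20,0,-20,0,4],[20,0,-20,0,4]]
  ]
}}

```text
t: 27.52
eef_pos: [-26.2, -268.8, 282.0]
orientation: [178.8, -7.8, 82.0]
contact_force: [-2.2, 0.7, 1.1]
finger_gap: 40.2
gripper_force: 0.0
```

Emit:
{"api": "move_arm", "payload": {
  "motion": [
    [[20,0,-20,0,4],[20,0,-20,0,4],[20,0,-20,0,4]]
  ]
}}

```text
t: 27.77
eef_pos: [-16.0, -260.6, 306.4]
orientation: [178.2, -9.5, 84.0]
contact_force: [3.0, 0.1, 1.3]
finger_gap: 40.1
gripper_force: 0.0
```

```bash
python3 -c "
from station import ctrl
o=ctrl.get_obs();print(o['t'],o['eef_pos'].round(1),o['orientation'].round(1),o['q'].round(1))"
```

```text
27.7667 [ -16.  -260.6  306.4] [178.2  -9.5  84. ] [104.1 -21.8 -11.2 114.7  -6.3  96.2  87.7]
```

Emit:
{"api": "move_arm", "payload": {
  "motion": [
    [[20,0,-10,0,4],[20,0,-10,0,4],[20,0,-10,0,4]]
  ]
}}

```text
t: 28.02
eef_pos: [-18.5, -243.8, 313.8]
orientation: [178.0, -12.1, 82.5]
contact_force: [-1.4, -0.1, 0.3]
finger_gap: 39.9
gripper_force: 0.0
```

Emit:
{"api": "move_arm", "payload": {
  "motion": [
    [[20,0,-10,0,4],[20,0,-10,0,4],[20,0,-10,0,4]]
  ]
}}

```text
t: 28.27
eef_pos: [-10.2, -232.5, 325.9]
orientation: [177.3, -14.0, 84.3]
contact_force: [1.4, -0.2, 0.3]
finger_gap: 40.2
gripper_force: 0.0
```

Emit:
{"api": "move_arm", "payload": {
  "motion": [
    [[20,0,-10,0,4],[20,0,-10,0,4],[20,0,-10,0,4]]
  ]
}}

```text
t: 28.52
eef_pos: [-14.0, -220.3, 339.8]
orientation: [177.5, -16.0, 82.3]
contact_force: [-2.5, 1.3, 0.1]
finger_gap: 40.1
gripper_force: 0.0
```

```bash
python3 -c "
from station import ctrl
o=ctrl.get_obs();print(o['t'],o['eef_pos'].round(1),o['orientation'].round(1),o['q'].round(1))"
```

```text
28.5167 [ -14.  -220.3  339.8] [177.5 -16.   82.3] [101.  -21.9  -7.7 112.1  -6.5 105.4  85.3]
```

Emit:
{"api": "move_arm", "payload": {
  "motion": [
    [[-3.5,0,1,0,4],[-6,0,4.2,0,4],[-8,0,7.8,0,4],[-9.9,0,11.5,0,4],[-9.9,0,12.8,0,4]]
  ]
}}

```text
t: 28.93
eef_pos: [-11.5, -280.1, 184.9]
orientation: [177.3, -16.3, 83.3]
contact_force: [0.2, 1.6, -0.6]
finger_gap: 39.8
gripper_force: 0.0
```

Emit:
{"api": "move_arm", "payload": {
  "motion": [
    [[20,0,-10,0,4],[20,0,-10,0,4],[20,0,-10,0,4],[20,0,-10,0,4]]
  ]
}}

```text
t: 29.27
eef_pos: [-9.3, -207.5, 260.3]
orientation: [177.4, -17.2, 81.9]
contact_force: [-3.6, -0.0, 0.7]
finger_gap: 40.0
gripper_force: 0.0
```

Emit:
{"api": "move_arm", "payload": {
  "motion": [
    [[20,0,-10,0,4],[20,0,-10,0,4],[20,0,-10,0,4]]
  ]
}}

```text
t: 29.52
eef_pos: [2.0, -194.8, 275.5]
orientation: [176.7, -19.5, 84.5]
contact_force: [2.6, 0.4, -0.3]
finger_gap: 40.0
gripper_force: 0.0
```

Emit:
{"api": "move_arm", "payload": {
  "motion": [
    [[20,0,-10,0,4],[20,0,-10,0,4],[20,0,-10,0,4]]
  ]
}}

```text
t: 29.77
eef_pos: [0.8, -180.3, 293.6]
orientation: [176.6, -22.2, 82.9]
contact_force: [-1.4, 1.0, 0.5]
finger_gap: 40.3
gripper_force: 0.0
```

```bash
python3 -c "
from station import ctrl
o=ctrl.get_obs();print(o['t'],o['eef_pos'].round(1),o['orientation'].round(1),o['q'].round(1))"
```

```text
29.7667 [   0.8 -180.3  293.6] [176.6 -22.2  82.9] [100.7 -21.9  -8.5 118.9  -8.2 104.6  85.1]
```

Emit:
{"api": "move_arm", "payload": {
  "motion": [
    [[-4,0,0.5,0,4],[-7.5,0,3,0,4],[-10.5,0,6,0,4],[-13,0,9.5,0,4],[-13.8,0,12.7,0,4]]
  ]
}}

```text
t: 30.18
eef_pos: [2.4, -262.9, 122.0]
orientation: [176.2, -22.1, 83.8]
contact_force: [0.5, 1.8, -0.2]
finger_gap: 39.7
gripper_force: 0.0
```

Emit:
{"api": "move_arm", "payload": {
  "motion": [
    [[20,0,0,0,4],[20,0,0,0,4],[20,0,0,0,4]]
  ]
}}

```text
t: 30.43
eef_pos: [15.1, -146.0, 169.6]
orientation: [176.2, -22.7, 83.9]
contact_force: [-0.2, 0.2, 1.5]
finger_gap: 40.3
gripper_force: 0.0
```

Emit:
{"api": "move_arm", "payload": {
  "motion": [
    [[20,0,0,0,4],[20,0,0,0,4],[20,0,0,0,4]]
  ]
}}

```text
t: 30.68
eef_pos: [37.2, -88.8, 171.7]
orientation: [169.4, -31.8, 86.7]
contact_force: [0.2, 0.0, -0.1]
finger_gap: 40.1
gripper_force: 0.0
```

```bash
python3 -c "
from station import ctrl
o=ctrl.get_obs();print(o['t'],o['eef_pos'].round(1),o['orientation'].round(1),o['q'].round(1))"
```

```text
30.6833 [ 37.2 -88.8 171.7] [169.4 -31.8  86.7] [ 85.7 -21.9   3.  137.3 -12.1  95.2  84.2]
```

Tilt is now -31.8° with a roll of about 10°, which is enough. I back away and carry it to the track.

```bash
cat > td.py <<'E'
import sys,numpy as np
from station import ctrl
from scipy.spatial.transform import Rotation as Ro
np.set_printoptions(precision=2,suppress=True)
o=ctrl.get_obs();R=Ro.from_euler('xyz',o['orientation'],degrees=True).as_matrix();p=o['eef_pos']
print(o['t'],p.round(1),o['orientation'].round(1),o['q'].round(1));print('tool axes x',R[:,0],'y',R[:,1],'z',R[:,2])
for a in sys.argv[1:]:
    t=np.array([float(x) for x in a.split(',')]);d=(R.T@(t-p))/10;print(a,'tool cm',d,'len',np.linalg.norm(d));p=t
E
python3 td.py 0,-330,250 220,-400,250 420,-330,200 428,-120,170
```

```text
30.6833 [ 37.2 -88.8 171.7] [169.4 -31.8  86.7] [ 85.7 -21.9   3.  137.3 -12.1  95.2  84.2]
tool axes x [0.05 0.85 0.53] y [ 0.98 -0.15  0.16] z [ 0.21  0.51 -0.84]
0,-330,250 tool cm [-16.53   1.26 -19.54] len 25.63112899779407
220,-400,250 tool cm [-4.88 22.54  1.13] len 23.086792761230395
420,-330,200 tool cm [ 4.28 17.67 11.97] len 21.771541057077243
428,-120,170 tool cm [16.29 -2.88 13.31] len 21.22828302053654
```

Emit:
{"api": "move_arm", "payload": {
  "motion": [
    [[-2.7,0.2,-3.1,0,4],[-5.3,0.4,-6.3,0,4],[-8,0.6,-9.4,0,3],[-10.6,0.8,-12.5,0,2],[-13.2,1.0,-15.6,0,0]]
  ]
}}

```text
t: 31.1
eef_pos: [7.0, -283.1, 234.6]
orientation: [169.4, -31.7, 86.8]
contact_force: [0.7, 0.3, -0.1]
finger_gap: 27.6
gripper_force: 0.0
```

Emit:
{"api": "move_arm", "payload": {
  "motion": [
    [[-2.2,1,-2.5,0,0],[-3.3,4.8,-3.6,0,0],[-4.3,8.7,-3.4,0,0],[-5.3,12.6,-3.2,0,0],[-6.1,16.5,-3.0,0,0]]
  ]
}}

```text
t: 31.52
eef_pos: [160.9, -374.0, 253.0]
orientation: [169.4, -31.7, 86.7]
contact_force: [-0.2, -1.0, 0.1]
finger_gap: 1.6
gripper_force: 0.0
```

```bash
python3 td.py 220,-400,230 420,-330,200 428,-120,170
```

```text
31.5167 [ 160.9 -374.   253. ] [169.4 -31.7  86.7] [ 76.8  10.7   0.5  98.1 -19.   98.8  72.7]
tool axes x [0.05 0.85 0.53] y [ 0.98 -0.15  0.16] z [ 0.21  0.51 -0.84]
220,-400,230 tool cm [-3.13  5.8   1.87] len 6.849841503569657
420,-330,200 tool cm [ 5.33 17.97 10.32] len 21.40093455903269
428,-120,170 tool cm [16.3  -2.9  13.29] len 21.228283020536537
```

Emit:
{"api": "move_arm", "payload": {
  "motion": [
    [[0.3,3.4,1.7,0,0],[0.6,6.8,3.4,0,0],[0.9,10.2,5.2,0,0],[1.2,13.6,7,0,0],[1.5,17,8.7,0,0]]
  ]
}}

```text
t: 31.93
eef_pos: [346.1, -341.6, 214.6]
orientation: [169.3, -31.7, 86.8]
contact_force: [0.6, -1.0, -0.3]
finger_gap: 0.4
gripper_force: 0.0
```

Emit:
{"api": "move_arm", "payload": {
  "motion": [
    [[0.5,3.4,1.7,0,0],[0.8,6.8,3.5,0,0],[4,6.3,6,0,0],[7,5.7,8.5,0,0],[8,5.5,9.3,0,0]]
  ]
}}

```text
t: 32.35
eef_pos: [422.0, -229.6, 186.8]
orientation: [169.5, -32.0, 87.1]
contact_force: [0.7, 0.1, -0.0]
finger_gap: 0.6
gripper_force: 0.0
```

```bash
python3 td.py 428,-120,140 424,-80,75 428,-48,50
```

```text
32.35 [ 422.  -229.6  186.8] [169.5 -32.   87.1] [ 57.2  11.6 -12.7 105.4 -28.8  78.7  48.2]
tool axes x [0.04 0.85 0.53] y [ 0.98 -0.15  0.16] z [ 0.21  0.51 -0.83]
428,-120,140 tool cm [ 6.84 -1.75  9.62] len 11.933437860756468
424,-80,75 tool cm [-0.07 -1.99  7.38] len 7.642643521714198
428,-48,50 tool cm [ 1.41 -0.47  3.8 ] len 4.080441152620632
```

```bash
python3 td.py 424,-80,120 426.3,-62.5,57 434.3,3,57
```

```text
32.35 [ 422.  -229.6  186.8] [169.5 -32.   87.1] [ 57.2  11.6 -12.7 105.4 -28.8  78.7  48.2]
tool axes x [0.04 0.85 0.53] y [ 0.98 -0.15  0.16] z [ 0.21  0.51 -0.83]
424,-80,120 tool cm [ 9.15 -3.03 13.25] len 16.38582511387444
426.3,-62.5,57 tool cm [-1.84 -1.01  6.2 ] len 6.542583587543991
434.3,3,57 tool cm [ 5.58 -0.18  3.51] len 6.598674109243461
```

Emit:
{"api": "move_arm", "payload": {
  "motion": [
    [[2.2,-0.7,3.2,0,0],[4.4,-1.5,6.4,0,0],[6.6,-2.2,9.6,0,0],[8.8,-2.9,12.7,0,0],[9.15,-3.03,13.25,0,0]]
  ]
}}

```text
t: 32.77
eef_pos: [422.6, -80.2, 118.8]
orientation: [169.6, -31.9, 87.0]
contact_force: [0.3, 0.8, -0.6]
finger_gap: 0.1
gripper_force: 0.0
```

Emit:
{"api": "move_arm", "payload": {
  "motion": [
    [[-0.8,-0.4,2.5,0,0],[-1.5,-0.8,4.8,0,0],[-1.5,-0.8,4.8,0,0],[-1.5,-0.8,4.8,0,0]]
  ]
}}

```text
t: 33.1
eef_pos: [426.0, -73.2, 71.3]
orientation: [169.4, -31.8, 86.8]
contact_force: [0.2, -1.1, -0.0]
finger_gap: 0.3
gripper_force: 0.0
```

```bash
python3 td.py 425.7,-67.5,57 433.1,-7,57 434.3,3,57
```

```text
33.1 [426.  -73.2  71.3] [169.4 -31.8  86.8] [ 50.1   9.3 -19.9 124.6 -36.3  57.4  46.9]
tool axes x [0.05 0.85 0.53] y [ 0.98 -0.15  0.16] z [ 0.21  0.51 -0.84]
425.7,-67.5,57 tool cm [-0.28 -0.34  1.48] len 1.5393736547702686
433.1,-7,57 tool cm [ 5.17 -0.2   3.23] len 6.095088186400588
434.3,3,57 tool cm [ 0.85 -0.03  0.53] len 1.0071742649611335
```

Emit:
{"api": "move_arm", "payload": {
  "motion": [
    [[-0.28,-0.34,1.48,0,0],[-0.28,-0.34,1.48,0,0],[1,-0.4,2.3,0,0],[2.2,-0.44,3.1,0,0],[3.5,-0.48,3.9,0,0]]
  ]
}}

```text
t: 33.52
eef_pos: [432.3, -22.1, 57.1]
orientation: [169.3, -31.8, 86.8]
contact_force: [-0.6, 0.9, -0.6]
finger_gap: 0.2
gripper_force: 0.0
```

Emit:
{"api": "move_arm", "payload": {
  "motion": [
    [[0.7,0,0.42,0,0],[1.4,-0.06,0.84,0,0],[1.4,-0.06,0.84,0,0],[1.4,-0.06,0.84,0,0]]
  ]
}}

```text
t: 33.85
eef_pos: [433.4, -6.5, 56.6]
orientation: [169.4, -31.8, 86.9]
contact_force: [-0.3, 0.1, -0.7]
finger_gap: 0.3
gripper_force: 0.0
```

```bash
python3 td.py 433.1,-7,57 434.3,3,57 435.5,13,57
```

```text
33.85 [433.4  -6.5  56.6] [169.4 -31.8  86.9] [ 45.7   7.9 -24.1 128.7 -40.1  51.1  43.4]
tool axes x [0.05 0.85 0.53] y [ 0.98 -0.15  0.16] z [ 0.21  0.51 -0.84]
433.1,-7,57 tool cm [-0.02 -0.02 -0.07] len 0.07588327579004482
434.3,3,57 tool cm [ 0.85 -0.03  0.53] len 1.0071742649611335
435.5,13,57 tool cm [ 0.85 -0.03  0.53] len 1.0071742649611335
```

Emit:
{"api": "move_arm", "payload": {
  "motion": [
    [[0.17,0,0.106,0,0],[0.34,0,0.21,0,0],[0.51,-0.01,0.32,0,0],[0.68,-0.02,0.42,0,0],[0.76,-0.03,0.48,0,0]]
  ]
}}

```text
t: 34.27
eef_pos: [434.6, 2.1, 56.3]
orientation: [169.4, -31.8, 86.8]
contact_force: [0.4, -1.4, 0.4]
finger_gap: 0.4
gripper_force: 0.6
```

Emit:
{"api": "move_arm", "payload": {
  "motion": [
    [[0.1,0,0.06,0,0],[0.2,0,0.13,0,0],[0.3,-0.01,0.19,0,0]]
  ]
}}

```text
t: 34.52
eef_pos: [435.1, 5.6, 56.3]
orientation: [169.4, -31.8, 86.8]
contact_force: [-0.1, -0.9, 0.4]
finger_gap: 0.4
gripper_force: 0.5
```

Emit:
{"api": "move_arm", "payload": {
  "motion": [
    [[0.1,0,0.06,0,0],[0.2,0,0.13,0,0]]
  ]
}}

```text
t: 34.68
eef_pos: [435.5, 8.0, 56.3]
orientation: [169.4, -31.8, 86.8]
contact_force: [-0.3, -2.7, 0.2]
finger_gap: 0.7
gripper_force: 1.6
```

Emit:
{"api": "move_arm", "payload": {
  "motion": [
    [[0.08,0,0.05,0,0],[0.08,0,0.05,0,0]]
  ]
}}

```text
t: 34.85
eef_pos: [435.7, 8.2, 56.2]
orientation: [169.3, -31.7, 86.8]
contact_force: [-0.6, -4.7, 1.6]
finger_gap: -0.0
gripper_force: 2.4
```

Emit:
{"api": "move_arm", "payload": {
  "motion": [
    [[0.08,0,0.05,0,0],[0.08,0,0.05,0,0]]
  ]
}}

```text
t: 35.02
eef_pos: [435.8, 8.5, 56.2]
orientation: [169.3, -31.7, 86.7]
contact_force: [-3.5, -8.8, 2.8]
finger_gap: 0.3
gripper_force: 4.1
```

Emit:
{"api": "move_arm", "payload": {
  "motion": [
    [[0.08,0,0.05,0,0],[0.08,0,0.05,0,0]]
  ]
}}

```text
t: 35.18
eef_pos: [435.9, 8.7, 56.1]
orientation: [169.3, -31.7, 86.7]
contact_force: [-5.6, -11.7, 4.2]
finger_gap: 0.5
gripper_force: 6.0
```

Force now builds up firmly at y≈8.2, so the tray is at the stop. I retreat the way I came and check with the camera.

Emit:
{"api": "move_arm", "payload": {
  "motion": [
    [[-0.3,0,-0.2,0,0],[-1.2,0,-0.75,0,0],[-3.5,0.1,-2.2,0,0],[-6,0.2,-3.8,0,0],[-8.5,0.3,-5.3,0,0]]
  ]
}}

```text
t: 35.6
eef_pos: [422.8, -89.9, 56.3]
orientation: [169.4, -31.8, 86.9]
contact_force: [1.0, 0.0, 1.0]
finger_gap: 0.4
gripper_force: 0.0
```

Emit:
{"api": "move_arm", "payload": {
  "motion": [
    [[0,0,-4,0,0],[0,0,-8,0,0],[0,0,-12,0,0],[0,0,-16,0,0]]
  ]
}}

```text
t: 35.93
eef_pos: [388.1, -170.7, 191.3]
orientation: [169.4, -31.8, 86.8]
contact_force: [1.5, -0.9, -0.9]
finger_gap: 0.5
gripper_force: 0.0
```

```bash
python3 -c "
from tr2 import *
from scipy.ndimage import gaussian_filter1d as gf
o=ctrl.get_obs();print(o['t'],o['eef_pos'],o['contact_force'])
A0=np.load('topA.npy').mean(2);A=np.mean([ctrl.capture('top')[0].astype(float).mean(2) for _ in range(4)],0)
def prof(I,ss,z,ls):
    P=[]
    for l in ls:
        X=np.c_[c+np.outer(ss,u)+l*v,np.full(len(ss),z)];q=proj('top',X).astype(np.float32)
        P.append(cv2.remap(I.astype(np.float32),q[:,0].reshape(1,-1),q[:,1].reshape(1,-1),cv2.INTER_LINEAR)[0])
    return np.median(P,0)
def edge(I,s0,z,ls,w=8):
    ss=np.arange(s0-w,s0+w,.25);d=np.gradient(gf(prof(I,ss,z,ls),6));i=np.argmax(np.abs(d));return ss[i],d[i]
for nm,I in(('before',A0),('now',A)):
    for l in(-30,0,30): print(nm,l,'foam front',edge(I,316,65,np.arange(l-12,l+13,3)),'stock front',edge(I,235,77,np.arange(l*.4-5,l*.4+6,2)))
ss=np.arange(310,332,1.);print(prof(A,ss,67,np.arange(-45,46,3)).round(1))
"
```

```text
35.9333 [ 388.1 -170.7  191.3] [ 1.5 -0.9 -0.9]
before -30 foam front (np.float64(313.75), np.float32(0.37683105)) stock front (np.float64(233.0), np.float32(-0.31053543))
before 0 foam front (np.float64(314.25), np.float32(0.43577576)) stock front (np.float64(233.5), np.float32(-0.32500458))
before 30 foam front (np.float64(314.5), np.float32(0.39862442)) stock front (np.float64(233.25), np.float32(-0.3185959))
now -30 foam front (np.float64(321.0), np.float32(0.41561508)) stock front (np.float64(239.75), np.float32(-0.25101852))
now 0 foam front (np.float64(320.75), np.float32(0.39310455)) stock front (np.float64(240.0), np.float32(-0.31876755))
now 30 foam front (np.float64(321.0), np.float32(0.40469742)) stock front (np.float64(240.25), np.float32(-0.29865265))
[104.3 104.3 104.3 104.4 104.4 104.4 104.6 105.  105.7 106.9 108.4 110.1
 112.3 113.7 113.9 113.4 113.  112.7 112.8 113.3 114.1 115.6]
```

The tray advanced about 6.8 mm, squarely, to s≈262.8 and rests against the stop, so it was short before. The square moved with it, and the robot is clear of everything. I hand in.

Emit:
{"api": "move_arm", "payload": {
  "motion": [
    [[0,0,0,0,0],[0,0,0,0,0]]
  ]
}}

```text
t: 36.3
eef_pos: [388.8, -168.5, 188.7]
orientation: [169.5, -31.9, 86.8]
contact_force: [-0.6, 0.4, 0.1]
finger_gap: 0.5
gripper_force: 0.0
```

```bash
python3 -c "
from station import ctrl
print(ctrl.sign_off())"
```

```text
the job is handed in; nothing more can be done
None
```

I handed the job in at about 36 s with the square pressed fully into the foam and the tray against the bay's end stop; no verdict came back. Two irregular steps: the tray coasted its first stretch into the bay at about 0.37 m/s and stopped about 7 mm short, so I finished with a slow push using tilted fingers. In between, I gripped the brown-handled tool as a possible pusher, but it is fixed (about 37 N pull), so I let go.

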